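Digitise a tray of film holders on the copying stand

TASK

Photograph the film holders in the tray one after another, in order of their windows (one window first, then two, then three; one of them may be missing): seat the holder flat and square in the pocket of the carriage, push the stick of the hand controller all the way over away from you, towards the white pointer on its lid, and hold it at its stop for about three seconds, so that the carriage carries the holder under the camera, and let the stick come back to the middle. Move the carriage only with the stick, and put each photographed holder back in the tray; at the end all lie flat and side by side inside the tray's rim, the stick is centred and the other things on the desk are undisturbed.

Things in the scene. Friction and masses are not known exactly. Their poses are not given: they have to be found in the camera images.
- stand: Film copying stand, fixed: grey base 300 x 120 mm (x = -140 to +160 mm), 16 mm high, two rods along x, and at the far (+x) end a column 285 mm high. Camera looking down from it: x = +37 to +99 mm, 80 mm wide, lens front 156 mm and top 247 mm above the desk; arm and clamp reach back to the column. Origin under the middle on the desk, x along the rods away from the robot, z up.
- lens_point (a point): Fixed point of the stand straight under the lens, at the height of the pocket floor (32 mm above the desk), 65 mm to +x of the stand's origin. A holder photographed well has its origin here.
- carriage: Aluminium carriage 108 x 90 x 8 mm that runs on the rods along the stand's x. Its origin is at the middle of its underside, 24 mm above the desk; at rest (stick centred) it is at x = -65 mm in the stand's frame, fully driven at x = +65 mm. It follows the stick: 325 mm of travel per radian of stick, so 130 mm at the stick's stop.
- pocket (a point): Middle of the pocket's floor on the carriage, 8 mm above the carriage's origin (32 mm above the desk), axes as the stand's. Pocket 87 mm (x) by 63 mm (y) inside, 1.5 mm larger all round than a holder; rim 6 mm high, 7 mm thick, its long sides open for 43 mm at the middle for the fingers. A 14 x 14 mm block fills its (+x, +y) corner, for the holders' cut-out: a holder seats only one way round.
- controller: Hand controller fixed to the desk, black box 96 x 112 mm, 34 mm high; origin under its middle on the desk, x axis away from the robot, in the direction of the white raised triangular pointer on the far part of its lid (within 0.25 rad of the world's x), z up.
- stick_pivot (a point): Point about which the stick tilts, on the controller 36 mm above the desk at the middle of the box.
- stick_knob (a point): Centre of the black ball knob (28 mm diameter) on top of the steel stick (10 mm diameter), 66 mm above the pivot (102 mm above the desk when centred).
- stick (a joint): Tilt of the stick in the pointer's direction (controller's x), rad: 0 centred, positive towards the pointer, stop at 0.40 (knob then 26 mm further along x and 5 mm lower), stop the other way at -0.10. Sprung back to 0, 0.6 N m/rad (about 4 N at the knob at the stop) and damped (0.5 N m s/rad: move it slowly; let go, it creeps back in about 3 s).
- stick_side (a joint): Sideways tilt of the stick about the controller's x axis, rad, sprung to 0 (0.6 N m/rad), range -0.3 to 0.3; drives nothing.
- tray: Low wooden tray, fixed on the desk, 310 x 134 mm outside, 296 x 120 mm inside the rim; floor 7 mm above the desk, rim 11 mm above the desk (4 mm above the floor). Origin under its middle on the desk, x axis along its length, z up. It has room for three holders in a row along x at a pitch of 95 mm.
- holder_1: Grey film holder with ONE window, 84 mm (x) by 60 mm (y), 14 mm thick, 0.06 to 0.13 kg, square-cut corner: a 14 x 14 mm piece is missing at its (+x, +y) corner. Origin at the middle of the 84 x 60 outline on the underside; z up through the windows. Grasp across the 60 mm by the edges. Not there at the start in some runs, as are the others.
- holder_2: The same with TWO windows side by side along x.
- holder_3: The same with THREE windows side by side along x.
- holder_1_notch (a point): Middle of the missing corner of holder_1: 35 mm, 23 mm, 14 mm in its frame.
- holder_2_notch (a point): The same on holder_2.
- holder_3_notch (a point): The same on holder_3.
- mug: Green stoneware mug 82 x 118 x 94 mm, bystander.
- field_compass: Brass pocket compass 60 x 73 x 16 mm, bystander.
- spectacle_case: Leather spectacle case 58 x 155 x 34 mm, bystander.

How it is judged:
On the way, in this order (a step that is already met when the one before it is completed fails the run):
1. the one-window holder, seated flat (2 mm) and square (0.06 rad) in the pocket, the right way round, stays under the lens (centre within 9 mm of its axis) for 2.2 s (horizontal distance between holder_1 and lens_point below 0.009 m and z of holder_1 in the frame of pocket between -0.002 and 0.002 m and horizontal distance between holder_1 and pocket below 0.004 m and angle between holder_1's own z axis and vertical below 0.05 rad and angle between the x axis of holder_1 and the x axis of stand, either way round below 0.06 rad and x of holder_1_notch in the frame of pocket above 0.03 m and y of holder_1_notch in the frame of pocket above 0.015 m), for 2.2 s.
2. the two-window holder, seated flat (2 mm) and square (0.06 rad) in the pocket, the right way round, stays under the lens (centre within 9 mm of its axis) for 2.2 s (horizontal distance between holder_2 and lens_point below 0.009 m and z of holder_2 in the frame of pocket between -0.002 and 0.002 m and horizontal distance between holder_2 and pocket below 0.004 m and angle between holder_2's own z axis and vertical below 0.05 rad and angle between the x axis of holder_2 and the x axis of stand, either way round below 0.06 rad and x of holder_2_notch in the frame of pocket above 0.03 m and y of holder_2_notch in the frame of pocket above 0.015 m), for 2.2 s.
3. the three-window holder, seated flat (2 mm) and square (0.06 rad) in the pocket, the right way round, stays under the lens (centre within 9 mm of its axis) for 2.2 s (horizontal distance between holder_3 and lens_point below 0.009 m and z of holder_3 in the frame of pocket between -0.002 and 0.002 m and horizontal distance between holder_3 and pocket below 0.004 m and angle between holder_3's own z axis and vertical below 0.05 rad and angle between the x axis of holder_3 and the x axis of stand, either way round below 0.06 rad and x of holder_3_notch in the frame of pocket above 0.03 m and y of holder_3_notch in the frame of pocket above 0.015 m), for 2.2 s.
At the end, for the whole second after the job is handed in: Every holder present lies flat and at rest on the tray floor inside the rim (origin within 107 mm along and 31 mm across of the tray's middle, underside under 3.5 mm above the floor, tilt under 0.06 rad); carriage within 6 mm of its rest place, stick within 0.04 rad of the centre (x of holder_1 in the frame of tray between -0.107 and 0.107 m and y of holder_1 in the frame of tray between -0.031 and 0.031 m and z of each of holder_1, holder_2, holder_3 in the frame of tray below 0.0105 m and angle between each of holder_1, holder_2, holder_3's own z axis and vertical below 0.06 rad and linear speed of each of holder_1, holder_2, holder_3 below 0.02 m/s and x of holder_2 in the frame of tray between -0.107 and 0.107 m and y of holder_2 in the frame of tray between -0.031 and 0.031 m and x of holder_3 in the frame of tray between -0.107 and 0.107 m and y of holder_3 in the frame of tray between -0.031 and 0.031 m and value of joint stick between -0.04 and 0.04 rad and x of carriage in the frame of stand below -0.059 m); the robot touches nothing.
It fails at once if the carriage is pushed or dragged by hand: touched with more than 4 N while more than 25 mm from its rest place (x of carriage in the frame of stand above -0.04 m and contact force between any of the fingers, the arm and carriage above 4 N).
It fails at once if the mug is moved by more than 30 mm (distance of mug from where it was at the start of the episode above 0.03 m).
It fails at once if the field compass is moved by more than 30 mm (distance of field_compass from where it was at the start of the episode above 0.03 m).
It fails at once if the spectacle case is moved by more than 30 mm (distance of spectacle_case from where it was at the start of the episode above 0.03 m).
Of holder_1, holder_2, holder_3 only 2 to 3 are there at a start; the rules pass over those that are not, and their reading is None.
At some moment in a run one of holder_1, holder_2, holder_3 may be knocked a few centimetres aside while the robot is not near it.
Once in a run the grip may slacken for a moment while it holds something.
It also fails if it takes over 210 s, if anything falls off the work surface, if the arm or the gripper's body presses on something with over 40 N, if the wrist force passes 120 N, or if a joint passes its speed limit or range.

ROBOT

A 7-joint arm with a two-finger parallel gripper is mounted at the origin on the work surface; the furniture and walls round the work are solid. World frame = base frame: x ahead of the robot, y to its left, z up, the work surface at z = 0. Lengths are in m, angles in rad, forces in N, time in s.
With the tool pointing down it reaches from about 0.4 to 0.85 m from the base axis. Payload 4.5 kg.
Tool frame: the origin (TCP) lies at the very end of the fingers, on their centre line; the grasp point (between the pads) lies 19 mm behind it (arm.grip_point_offset is the distance from the TCP to the grasp point, in m); z points along the fingers, y is the direction in which the jaws open and shut (so a half turn about z gives the same grasp; the last joint's range is limited). The gripper opens to 85 mm and grips with 20 to 120 N. Pads are 22 mm wide; open, the fingers measure 114 mm over their backs; the gripper's body (76 mm by 85 mm) begins 54 mm behind the grasp point. The pads swing forward as they close: fully open they stand 13 mm farther back than shut.
Start: joints at [-1.214, 0.689, -0.195, 1.565, 0.157, 0.902, -0.215], TCP at [0.198, 0.593, 0.231] pointing down, gripper open.
Joint ranges: [-3.01, 3.01], [-0.46, 2.08], [-1.47, 1.51], [0.13, 2.56], [-1, 4.14], [0.04, 2.09], [-2.66, 2.66]. Speed limits (rad/s): [2.57, 2.57, 3.14, 3.14, 3.14, 3.14, 3.14].

INTERFACE

Orientations are given as a rotation vector (axis times angle).
In Python, from station import monitor, cams, job, arm gives the robot as it stands.
- The arm moves only by the tool apply_moves, never from a script. Its argument "moves" is a list of rows, each a list of 2 entries, a list of its own where there are three numbers: the shift along the tool's x, y, z in m, then the turn about the tool's z in rad. In form: [[[tx, ty, tz], yaw], ...]. A call has 1 to 8 rows; each row is the pose to reach, as a shift and turn from the pose commanded when the call began, along the tool's axes at that moment; what a row does not reach only later rows make up. A row lasts 1/12 s, in which the tool goes at most 41.7 mm and 7.16 degrees, less where a joint would pass 70% of its speed; a pose out of reach is approached as far as the arm can. A call with a gripper value outside its range is refused whole. "hand" is the closure, from 0 (fully open) to 1 (shut), set as the call begins (left out, the last holds). The fingers move at their own pace and stop on an object; the grip force is fixed at half the most. Time passes only in rows, so rows that repeat a pose let the fingers close. It gives the time, the measured TCP pose, the force and the opening at its end, in the units of the state.
- monitor.read_state(): the state, without advancing time (a new reading comes with each control period).
- cams.read_camera(name): name is "side" or "top" or "wrist"; returns the picture (480x640x3 uint8, blue, green, red); there is no depth.
- cams.camera_model(name): a dict with "K" (3x3 intrinsics, pixels), "rvec" (rotation vector, rad) and "tvec" (3), from world to camera coordinates, as OpenCV has them; the wrist camera has in their place "tool_from_camera" (4x4, takes a point from camera to tool coordinates, whose origin is the TCP and whose axes are the flange's). Camera axes: x right, y down, z forward; pixel columns grow to the right and rows downward; lengths in m; the calibration is good to about 2 mm. The wrist camera is an equidistant fisheye: a pixel r from the principal point sees the ray r / f radians off the axis. A picture is of the moment at which its call begins: read the wrist's pose just before it. camera_model takes no time and is no camera call.
- job.sign_off(): hands the job in, once; it reports no verdict.
The state is a dict: "time_s": time; "qpos": joint angles; "qvel": joint speeds; "tau": joint torques, N m; "tcp_pos": TCP position; "ee_rot": TCP orientation; "contact_force": force on the tool from outside, world axes, zero at the start; "ft_torque": the same for the moment, N m; "opening": finger opening in m.
Only numpy, scipy, OpenCV 4.12 (cv2) and the standard library are available. Lean on these libraries where they do the work, as an engineer would, in place of code of your own. Each camera call takes 0.05 s, during which the arm holds its last target.

## Working session

There is one attempt and no reset: what is moved stays moved. The work goes in short steps, Python scripts to look and compute and a tool call to move; the robot and the scene stay as the last step left them, time stands still between calls to the robot, and variables do not carry over. Pictures are saved under pics/ and viewed, and the job is handed in when it is done.

Besides the shell and the picture viewer there is one more tool, called by a JSON object that holds its "api" and its "payload", one argument or row to a line. apply_moves: Moves the arm, as the interface text tells. Its arguments: {"type":"object","properties":{"moves":{"type":"array"},"hand":{"type":"number"}},"required":["moves"]}

```bash
ls; mkdir -p pics
python3 - <<'E'
from station import monitor, cams, job, arm
import cv2
s=monitor.read_state()
for k,v in s.items(): print(k,v)
print(arm.grip_point_offset)
for n in ["side","top","wrist"]:
    cv2.imwrite(f"pics/{n}0.png",cams.read_camera(n)); print(n,cams.camera_model(n))
E
```

```text
pics
time_s 0.0
qpos [-1.21418911  0.68998917 -0.19450724  1.56637496  0.15730224  0.90250871
 -0.21508512]
qvel [ 0.00024133 -0.00112334  0.00050044  0.00027974 -0.00050118  0.00014782
 -0.00095851]
tau [ 1.26731211e-04 -5.39621615e+01 -1.26673836e+00 -1.58553565e+01
  9.02613800e-03  9.25421045e-03 -4.15892941e-06]
tcp_pos [0.19811062 0.59206548 0.23047241]
ee_rot [-5.04685974e-01 -3.10062719e+00  2.95539065e-03]
contact_force [-0.61506728  0.21926111  0.15695541]
ft_torque [ 0.01127371  0.01583123 -0.0161379 ]
opening 0.08529318625441011
0.0187
side {'K': array([[448.56774744,   0.        , 326.14096404],
       [  0.        , 448.56774744, 239.45989188],
       [  0.        ,   0.        ,   1.        ]]), 'rvec': array([ 0.03808656,  2.75026945, -1.48375878]), 'tvec': array([0.52783694, 0.14852979, 1.01052989])}
top {'K': array([[519.88032069,   0.        , 316.56744625],
       [  0.        , 519.88032069, 241.89747477],
       [  0.        ,   0.        ,   1.        ]]), 'rvec': array([ 2.15948575, -2.11373608,  0.15147793]), 'tvec': array([-0.15188179,  0.52719738,  1.26726233])}
wrist {'K': array([[371.64829954,   0.        , 320.62699633],
       [  0.        , 371.64829954, 236.09877745],
       [  0.        ,   0.        ,   1.        ]]), 'tool_from_camera': array([[-4.72828278e-04, -9.47470347e-01, -3.19843270e-01,
         8.18952894e-02],
       [ 9.99999885e-01, -4.75559416e-04, -6.95646293e-05,
        -9.26607671e-05],
       [-8.61940550e-05, -3.19843266e-01,  9.47470463e-01,
        -1.41888850e-01],
       [ 0.00000000e+00,  0.00000000e+00,  0.00000000e+00,
         1.00000000e+00]])}
```

View pics/top0.png

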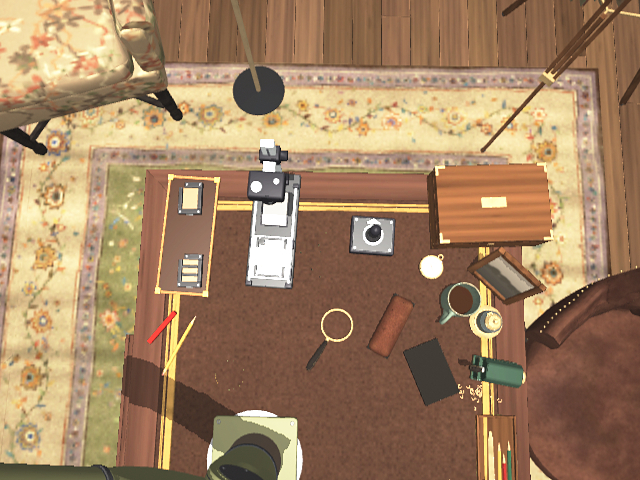

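View pics/side0.png

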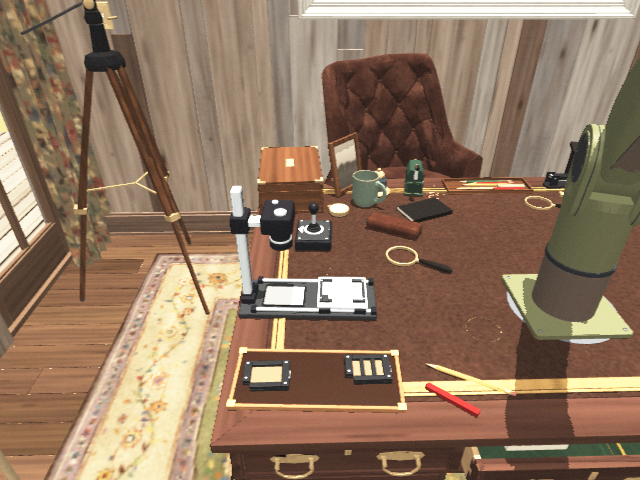

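View pics/wrist0.png

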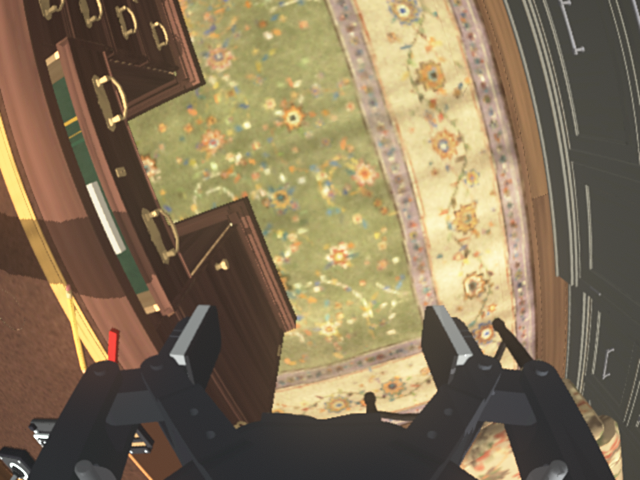

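The top view shows the tray at pixels (160-218, 178-295), with a one-window holder at about (190,198) and a three-window holder at about (190,271). There is no two-window holder. The stand is at about (272,235), the controller at (372,234) and its knob at (373,229). I'll measure from enlarged crops.

```bash
cat > h.py <<'E'
import numpy as np, cv2
from scipy.spatial.transform import Rotation as R
from station import monitor, cams, job, arm
def ray(name,uv,st=None):
    m=cams.camera_model(name);K=m["K"]
    p=np.array([(uv[0]-K[0,2])/K[0,0],(uv[1]-K[1,2])/K[1,1]])
    if name=="wrist":
        th=np.hypot(*p);d=np.array([*(p/th*np.sin(th)),np.cos(th)])
        T=m["tool_from_camera"];Rt=R.from_rotvec(st["ee_rot"]).as_matrix()
        return Rt@T[:3,3]+st["tcp_pos"],Rt@T[:3,:3]@d
    Rm=cv2.Rodrigues(m["rvec"])[0]
    return -Rm.T@m["tvec"],Rm.T@np.array([*p,1])
def at(name,uv,z,st=None):
    o,d=ray(name,uv,st);return o+d*(z-o[2])/d[2]
def proj(name,P,st=None):
    P=np.atleast_2d(np.array(P,float));m=cams.camera_model(name);K=m["K"]
    if name!="wrist": return cv2.projectPoints(P,m["rvec"],m["tvec"],K,None)[0][:,0]
    T=m["tool_from_camera"];Rt=R.from_rotvec(st["ee_rot"]).as_matrix()
    c=((P-st["tcp_pos"])@Rt-T[:3,3])@T[:3,:3]
    th=np.arctan2(np.hypot(c[:,0],c[:,1]),c[:,2]);q=c[:,:2]/np.hypot(c[:,0],c[:,1])[:,None]*th[:,None]
    return q*K[0,0]+K[:2,2]
def crop(img,x0,y0,x1,y1,f,fn):
    c=cv2.resize(img[y0:y1,x0:x1],None,fx=f,fy=f,interpolation=cv2.INTER_CUBIC)
    step=10 if f>=4 else 50
    for i,x in enumerate(range(x0,x1,step)): 
        cv2.line(c,((x-x0)*f,0),((x-x0)*f,6),(0,0,255),1); 
        if x%20==0: cv2.putText(c,str(x),((x-x0)*f,16),0,.4,(0,0,255),1)
    for y in range(y0,y1,step):
        cv2.line(c,(0,(y-y0)*f),(6,(y-y0)*f),(0,0,255),1)
        if y%20==0: cv2.putText(c,str(y),(8,(y-y0)*f+4),0,.4,(0,0,255),1)
    cv2.imwrite("pics/"+fn,c)
def shift(target,yaw=None):
    "tool shift from the current pose to target TCP (world)"
    s=monitor.read_state();Rt=R.from_rotvec(s["ee_rot"]).as_matrix()
    return Rt.T@(np.array(target)-s["tcp_pos"])
def head():
    s=monitor.read_state();Rt=R.from_rotvec(s["ee_rot"]).as_matrix()
    return s,np.arctan2(Rt[1,1],Rt[0,1]),np.arctan2(Rt[1,0],Rt[0,0])
E
python3 - <<'E'
from h import *
t=cv2.imread("pics/top0.png")
crop(t,150,165,310,300,5,"t1.png");crop(t,340,205,410,265,8,"t2.png")
for n,uv,z in [("tray c",(189,236),.011),("h1",(190,198),.021),("h3",(190,271),.021),("knob",(373,229),.102),("ctl",(372,235),.034),("carr",(271,262),.035)]:
    print(n,at("top",uv,z))
E
```

```text
tray c [0.54332923 0.18926671 0.011     ]
h1 [0.64143554 0.18999174 0.021     ]
h3 [0.45196245 0.17874152 0.021     ]
knob [ 0.55483267 -0.27604841  0.102     ]
ctl [ 0.55172792 -0.28017383  0.034     ]
carr [ 0.4776378  -0.02726897  0.035     ]
```

View pics/t1.png

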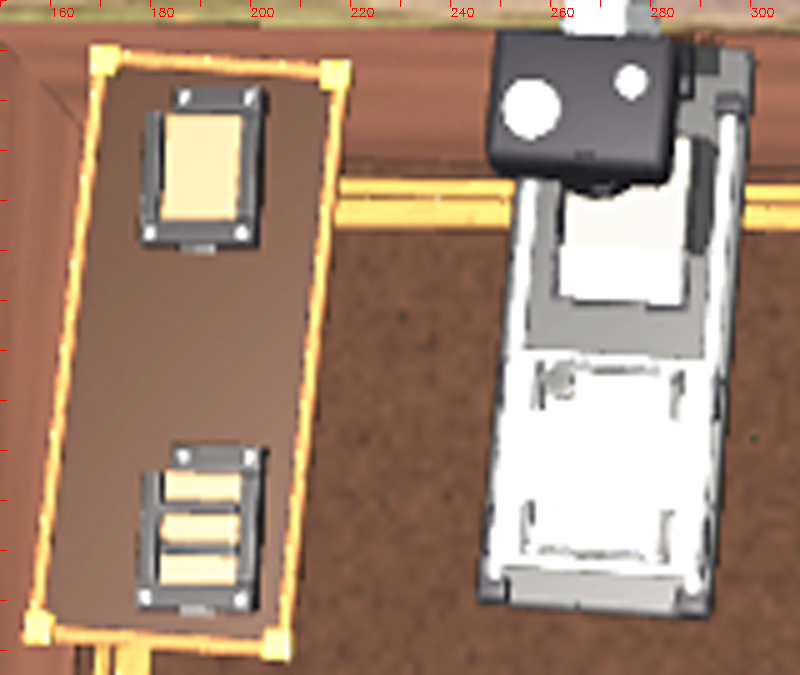

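View pics/t2.png

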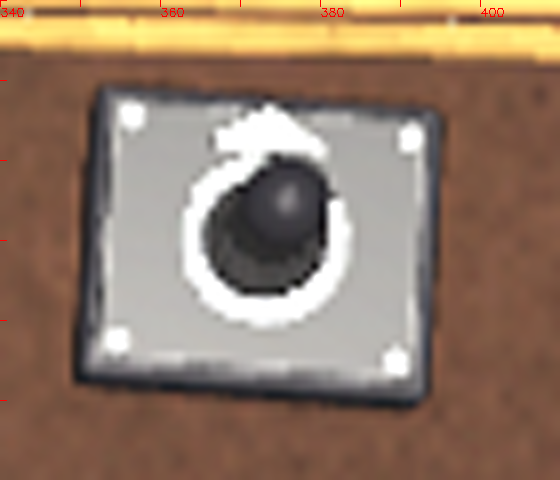

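Run:
```python
from h import *
def P(px,py,z,f=5,x0=150,y0=165): return at("top",((px+.5)/f-.5+x0,(py+.5)/f-.5+y0),z)
T=[P(*p,.011) for p in [(103,57),(337,73),(277,645),(37,627)]]
print("tray",np.round(T,4),np.mean(T,0)); d=(T[0]+T[1]-T[2]-T[3]);print("yaw",np.arctan2(d[1],d[0]),np.linalg.norm(d)/2,np.linalg.norm(T[0]-T[1]))
for n,c in [("h1",[(265,88),(260,247),(140,243)]),("h3",[(267,445),(260,612),(138,608)])]:
    q=[P(*p,.021) for p in c];print(n,(q[0]+q[2])/2,"yaw",np.arctan2(*(q[0]-q[1])[[1,0]]),np.linalg.norm(q[0]-q[1]),np.linalg.norm(q[1]-q[2]))
b=[P(*p,.016) for p in [(478,602),(712,615),(755,50)]]
print("stand",np.round(b,4),"c",(b[0]+b[2])/2,"yaw",np.arctan2(*(b[2]-b[1])[[1,0]]),np.linalg.norm(b[2]-b[1]),np.linalg.norm(b[0]-b[1]))
Q=[P(*p,.034,8,340,205) for p in [(100,88),(440,110),(425,402),(78,380)]]
d=Q[0]+Q[1]-Q[2]-Q[3];print("ctl",np.round(Q,4),np.mean(Q,0),np.arctan2(d[1],d[0]),np.linalg.norm(d)/2,np.linalg.norm(Q[0]-Q[1]))
print("knob",P(284,195,.108,8,340,205))
```

```text
tray [[0.702  0.2483 0.011 ]
 [0.6957 0.1247 0.011 ]
 [0.3963 0.1398 0.011 ]
 [0.4027 0.2625 0.011 ]] [0.54916762 0.19380276 0.011     ]
yaw -0.048856324513704565 0.2997223337062775 0.12382152993817333
h1 [0.64242154 0.18964644 0.021     ] yaw 0.025020838043453182 0.08441310720424647 0.06214107739584428
h3 [0.45495463 0.17851503 0.021     ] yaw 0.01383812229886206 0.08493347722048021 0.06181297222268653
stand [[ 0.4199  0.0379  0.016 ]
 [ 0.4159 -0.0808  0.016 ]
 [ 0.711  -0.0946  0.016 ]] c [ 0.56543   -0.0283476  0.016    ] yaw -0.0468171009305576 0.2954324089505399 0.11874165870146076
ctl [[ 0.6008 -0.2292  0.034 ]
 [ 0.5959 -0.3371  0.034 ]
 [ 0.5023 -0.3324  0.034 ]
 [ 0.507  -0.2234  0.034 ]] [ 0.55151008 -0.28054139  0.034     ] -0.05640500103315464 0.09380124535839654 0.1080123175874571
knob [ 0.5539949  -0.28038649  0.108     ]
```

Run:
```python
from h import *
s=monitor.read_state();print(R.from_rotvec(s["ee_rot"]).as_matrix().round(3))
print(shift([.60,.19,.23]))
```

```text
[[-0.948  0.317 -0.   ]
 [ 0.317  0.948 -0.001]
 [-0.    -0.001 -1.   ]]
[-0.5087033  -0.25401543  0.0010705 ]
```

{"api": "apply_moves", "payload": {
  "moves": [
    [[-0.509,-0.254,0],-0.33],
    [[-0.509,-0.254,0],-0.33],
    [[-0.509,-0.254,0],-0.33],
    [[-0.509,-0.254,0],-0.33],
    [[-0.509,-0.254,0],-0.33],
    [[-0.509,-0.254,0],-0.33],
    [[-0.509,-0.254,0],-0.33],
    [[-0.509,-0.254,0],-0.33]
  ]
}}

```text
time_s: 0.82
tcp_pos: [0.435, 0.3552, 0.2312]
ee_rot: [0.012, -3.141, 0.0]
contact_force: [0.3, 0.2, -0.2]
opening: 0.0856
```

{"api": "apply_moves", "payload": {
  "moves": [
    [[-0.165,-0.165,0],0],
    [[-0.165,-0.165,0],0],
    [[-0.165,-0.165,0],0],
    [[-0.165,-0.165,0],0],
    [[-0.165,-0.165,0],0],
    [[-0.165,-0.165,0],0],
    [[-0.165,-0.165,0],0]
  ]
}}

```text
time_s: 1.4
tcp_pos: [0.6051, 0.1847, 0.2304]
ee_rot: [0.007, 3.139, -0.008]
contact_force: [0.3, -1.1, -1.3]
opening: 0.0854
```

Run:
```python
from h import *
s,hy,hx=head();print(s["tcp_pos"],hy)
im=cams.read_camera("wrist");cv2.imwrite("pics/w1.png",im)
np.save("w1.npy",{k:np.array(v) for k,v in s.items()},allow_pickle=True)
```

```text
[0.60506914 0.18469475 0.23036832] 1.5664094561323751
```

View pics/w1.png

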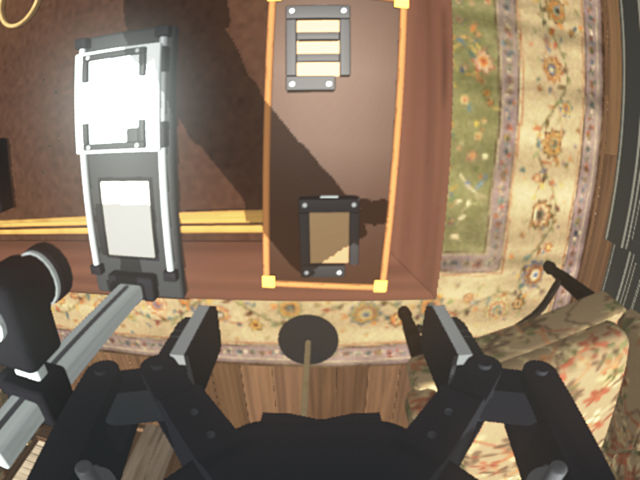

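Run:
```python
from h import *
im=cv2.imread("pics/w1.png")
crop(im,260,0,400,100,5,"c1.png");crop(im,250,190,400,300,5,"c2.png");crop(im,65,20,195,170,5,"c3.png")
```

```text
(no output)
```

View pics/c1.png

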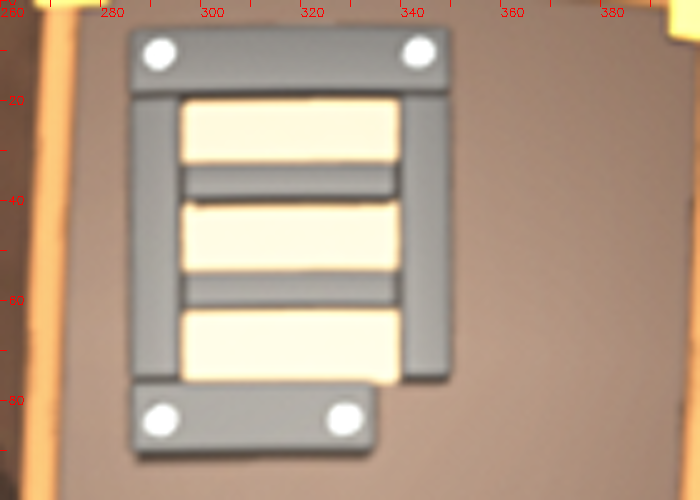

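View pics/c2.png

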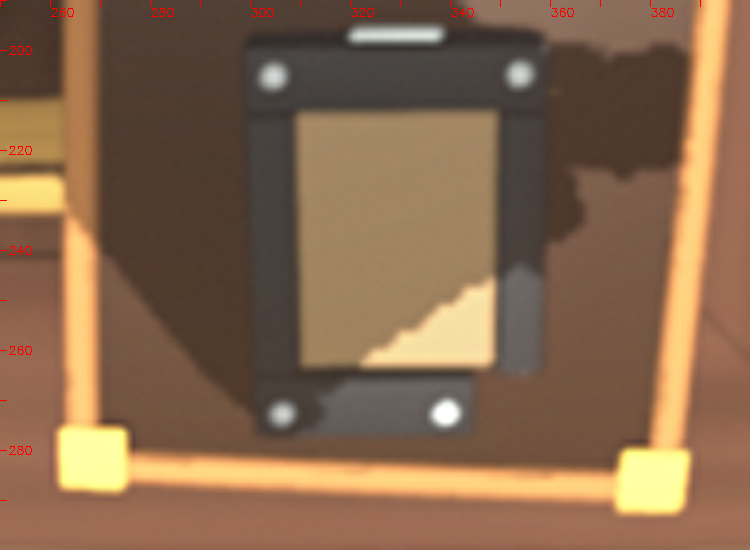

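View pics/c3.png

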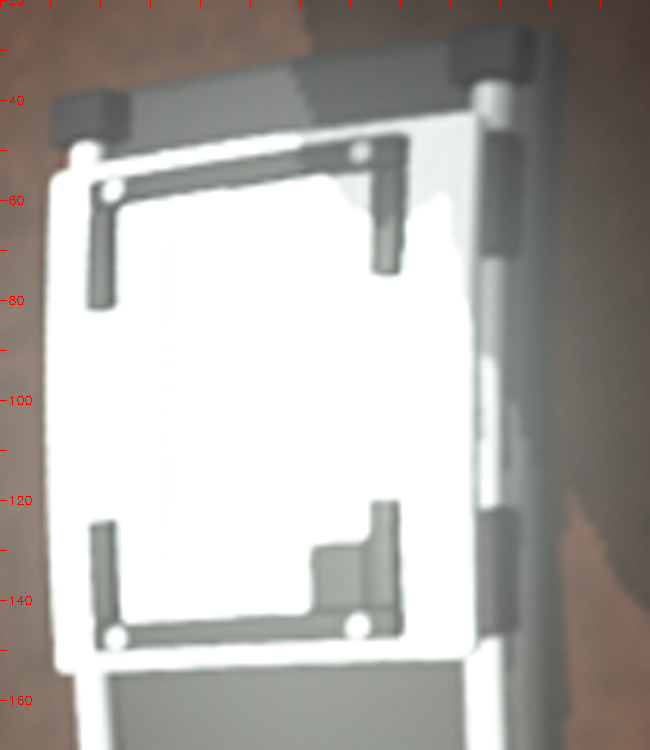

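```bash
cat >> h.py <<'E'
def ld(fn): return np.load(fn,allow_pickle=True).item()
def snap(fn):
    s=monitor.read_state();im=cams.read_camera("wrist");cv2.imwrite(f"pics/{fn}.png",im)
    np.save(fn+".npy",{k:np.array(v) for k,v in s.items()},allow_pickle=True);return s,im
def PC(s,px,py,z,x0,y0,f=5): return at("wrist",((px+.5)/f-.5+x0,(py+.5)/f-.5+y0),z,s)
def rect3(s,z,x0,y0,near_ny,near_py,far_ny,f=5):
    a,b,c=[PC(s,*p,z,x0,y0,f) for p in (near_ny,near_py,far_ny)]
    u=c-a;v=b-a
    print("centre",(b+c)/2,"yaw_x",np.arctan2(u[1],u[0]),"yaw_y",np.arctan2(-v[0],v[1]),"size",np.linalg.norm(u),np.linalg.norm(v))
E
python3 - <<'E'
from h import *
s=ld("w1.npy")
rect3(s,.021,260,0,(131,27),(449,27),(133,453))
rect3(s,.021,250,190,(247,47),(547,40),(255,432))
rect3(s,.038,65,20,(92,183),(407,135),(97,650))
q=[PC(s,*p,.038,65,20) for p in [(92,183),(407,135),(403,633),(97,650)]];print(np.mean(q,0),np.linalg.norm(q[1]-q[2]),np.linalg.norm(q[3]-q[2]))
print(PC(s,92,458,.011,250,190),PC(s,652,480,.011,250,190))
E
```

```text
centre [0.45800901 0.18147837 0.021     ] yaw_x 0.0004411307810564015 yaw_y -0.009863680241206131 size 0.08380315576163137 0.0589360223204099
centre [0.64458282 0.19136497 0.021     ] yaw_x -0.0034699908534091017 yaw_y 0.021836922851392493 size 0.08189304126195407 0.05821115181928427
centre [ 0.49411535 -0.02084192  0.038     ] yaw_x -0.04662407696046285 yaw_y -0.049086628710014714 size 0.09806781505467402 0.07588690095661599
[ 0.49397448 -0.02090196  0.038     ] 0.09751652155798624 0.07562138270499491
[0.69724059 0.12579656 0.011     ] [0.70298684 0.24760401 0.011     ]
```

Run:
```python
from h import *
print(shift([.6445,.191,.10]))
```

```text
[-0.04213073  0.00261458  0.1304486 ]
```

{"api": "apply_moves", "payload": {
  "moves": [
    [[-0.042,0.003,0.04],0],
    [[-0.042,0.003,0.08],0],
    [[-0.042,0.003,0.12],0],
    [[-0.042,0.003,0.13],0],
    [[-0.042,0.003,0.13],0]
  ]
}}

```text
time_s: 1.87
tcp_pos: [0.637, 0.1966, 0.0955]
ee_rot: [0.015, -3.13, 0.005]
contact_force: [-1.4, 0.5, -0.5]
opening: 0.0854
```

Run:
```python
from h import *
s,im=snap("w2");print(s["tcp_pos"],head()[1])
```

```text
[0.63701107 0.19663413 0.09549411] 1.580378670549146
```

View pics/w2.png

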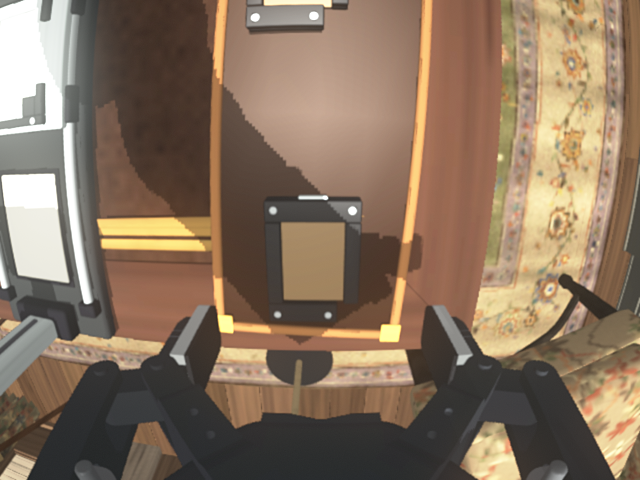

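{"api": "apply_moves", "payload": {
  "moves": [
    [[0,0,0],0],
    [[0,0,0],0],
    [[0,0,0],0]
  ]
}}

```text
time_s: 2.17
tcp_pos: [0.6433, 0.1976, 0.1038]
ee_rot: [-0.012, 3.138, 0.003]
contact_force: [0.2, -0.1, 0.8]
opening: 0.0855
```

Run:
```python
from h import *
s,im=snap("w3");print(s["tcp_pos"],head()[1])
crop(im,220,180,420,320,4,"c4.png")
```

```text
[0.64327934 0.19758529 0.10383911] 1.5782248647704444
```

View pics/c4.png

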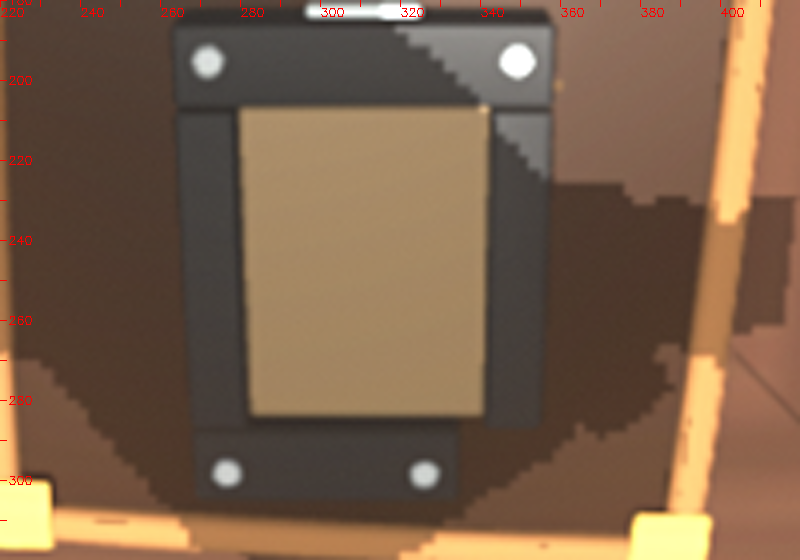

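Run:
```python
from h import *
s=ld("w3.npy")
rect3(s,.021,220,180,(174,27),(553,26),(194,498),4)
print(shift([.6435,.191,.045]))
```

```text
centre [0.64623164 0.19075105 0.021     ] yaw_x -0.0034364186625572353 yaw_y 0.006909252729388271 size 0.08237274952165492 0.058488712463905974
[-0.0001179  -0.00637089  0.05857188]
```

{"api": "apply_moves", "payload": {
  "moves": [
    [[-0.002,-0.0065,0.03],0],
    [[-0.002,-0.0065,0.055],0],
    [[-0.002,-0.0065,0.075],0],
    [[-0.002,-0.0065,0.087],0],
    [[-0.002,-0.0065,0.095],0],
    [[-0.002,-0.0065,0.095],0],
    [[-0.002,-0.0065,0.095],0],
    [[-0.002,-0.0065,0.095],0]
  ]
}}

```text
time_s: 2.88
tcp_pos: [0.6452, 0.1906, 0.0078]
ee_rot: [-0.011, 3.139, 0.002]
contact_force: [0.1, 0.0, -0.1]
opening: 0.0856
```

Run:
```python
from h import *
s,im=snap("w4");print(s["tcp_pos"],head()[1])
cv2.imwrite("pics/s4.png",cams.read_camera("side"))
crop(cv2.imread("pics/s4.png"),210,280,350,400,5,"s4c.png")
```

```text
[0.64524678 0.19059633 0.00781059] 1.5779292842945245
```

View pics/s4c.png

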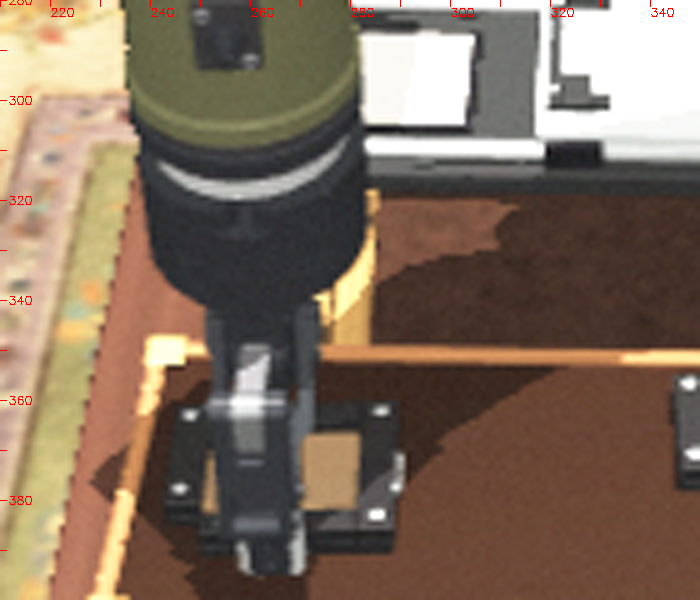

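View pics/w4.png

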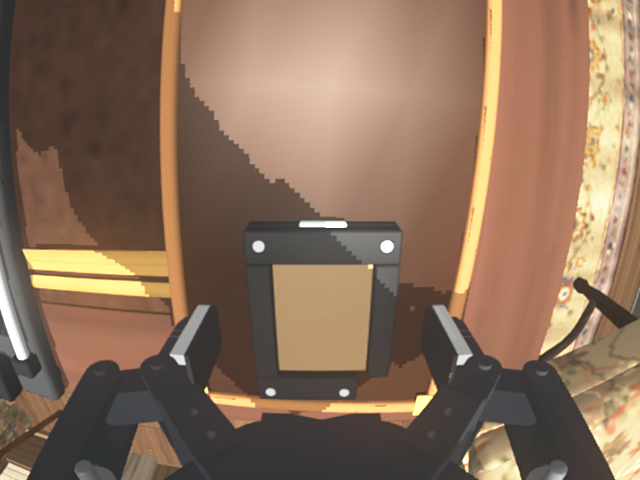

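{"api": "apply_moves", "payload": {
  "moves": [
    [[0,0,0],0],
    [[0,0,0],0],
    [[0,0,0],0],
    [[0,0,0],0],
    [[0,0,0],0],
    [[0,0,0],0],
    [[0,0,0],0],
    [[0,0,0],0]
  ],
  "hand": 1
}}

```text
time_s: 3.65
tcp_pos: [0.6448, 0.1903, 0.0074]
ee_rot: [-0.011, 3.14, 0.001]
contact_force: [-0.8, 0.3, 5.1]
opening: 0.0586
```

Run:
```python
from h import *
s,im=snap("w5");print(s["tcp_pos"],head()[1])
cv2.imwrite("pics/s5.png",cams.read_camera("side"))
crop(cv2.imread("pics/s5.png"),210,280,350,400,5,"s5c.png")
```

```text
[0.6447802  0.19029402 0.00737676] 1.5778716768887633
```

View pics/s5c.png

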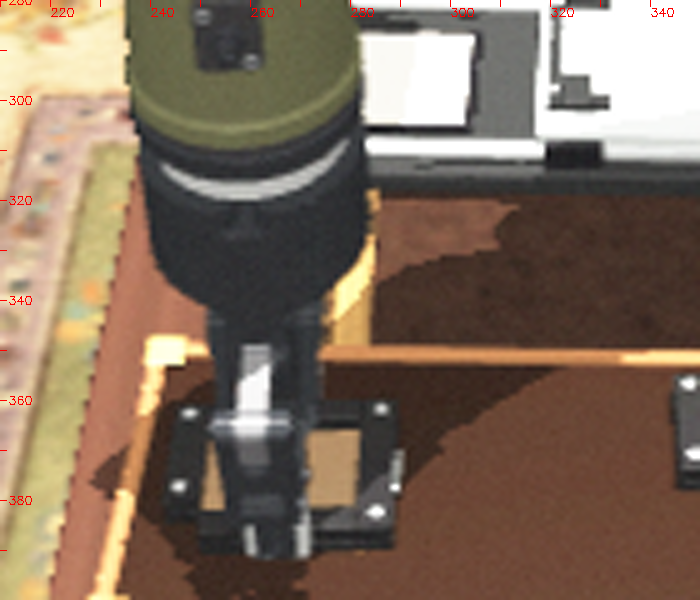

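View pics/w5.png

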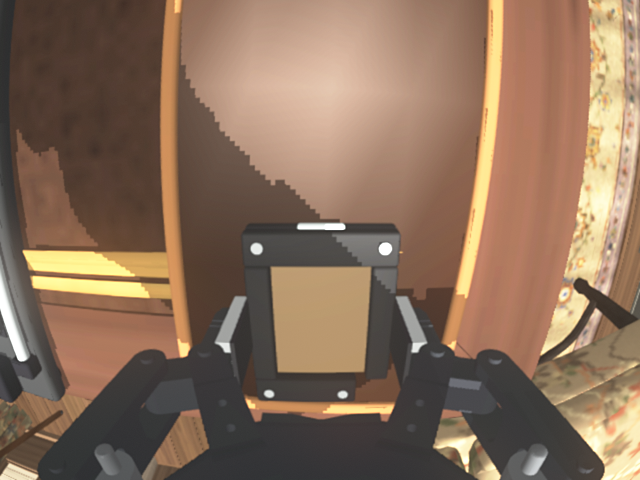

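{"api": "apply_moves", "payload": {
  "moves": [
    [[0,0,-0.015],0],
    [[0,0,-0.035],0],
    [[0.02,0,-0.065],0],
    [[0.05,0,-0.09],0],
    [[0.085,0,-0.1],0],
    [[0.12,0,-0.1],0],
    [[0.15,0,-0.1],0],
    [[0.15,-0.02,-0.1],0]
  ]
}}

```text
time_s: 4.42
tcp_pos: [0.4867, 0.1742, 0.1076]
ee_rot: [0.029, -3.136, -0.005]
contact_force: [-0.2, -0.9, -0.6]
opening: 0.058
```

{"api": "apply_moves", "payload": {
  "moves": [
    [[0,-0.035,0],0.02],
    [[0,-0.07,0],0.055],
    [[0,-0.105,0],0.055],
    [[0,-0.14,0],0.055],
    [[0,-0.17,0],0.055],
    [[0,-0.19,0],0.055],
    [[0,-0.19,0],0.055],
    [[0,-0.19,0],0.055]
  ]
}}

```text
time_s: 5.08
tcp_pos: [0.4958, -0.0226, 0.1069]
ee_rot: [0.08, 3.14, -0.001]
contact_force: [0.1, 1.0, -0.6]
opening: 0.0582
```

{"api": "apply_moves", "payload": {
  "moves": [
    [[0,0,0],0],
    [[0,0,0],0]
  ]
}}

```text
time_s: 5.25
tcp_pos: [0.496, -0.0193, 0.1067]
ee_rot: [0.071, 3.14, 0.002]
contact_force: [-0.7, 0.4, -0.7]
opening: 0.0585
```

Run:
```python
from h import *
s,im=snap("w6");print(s["tcp_pos"],head()[1],s["opening"])
```

```text
[ 0.4959684  -0.01932175  0.10666955] 1.525678863241474 0.058472742282431094
```

View pics/w6.png

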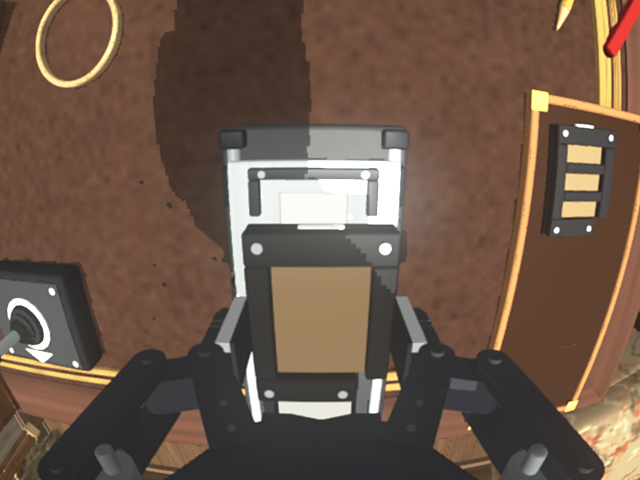

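Run:
```python
from h import *
im=cv2.imread("pics/w6.png");crop(im,220,120,410,240,4,"c6.png");crop(im,230,220,420,410,3,"c6b.png")
```

```text
(no output)
```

View pics/c6.png

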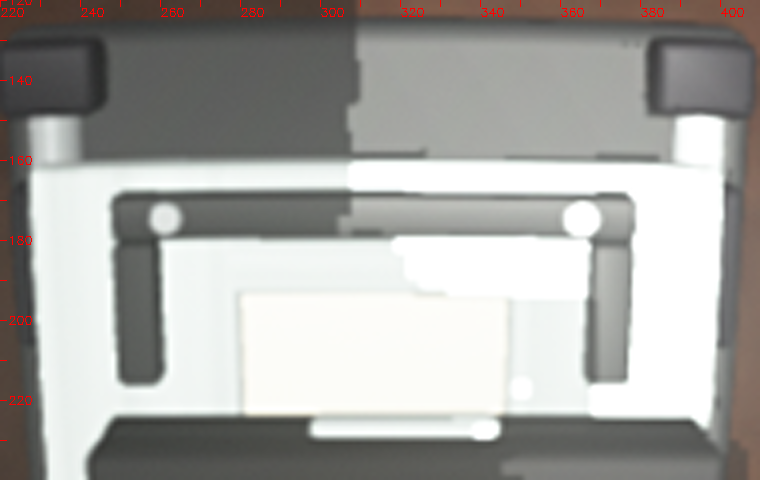

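View pics/c6b.png

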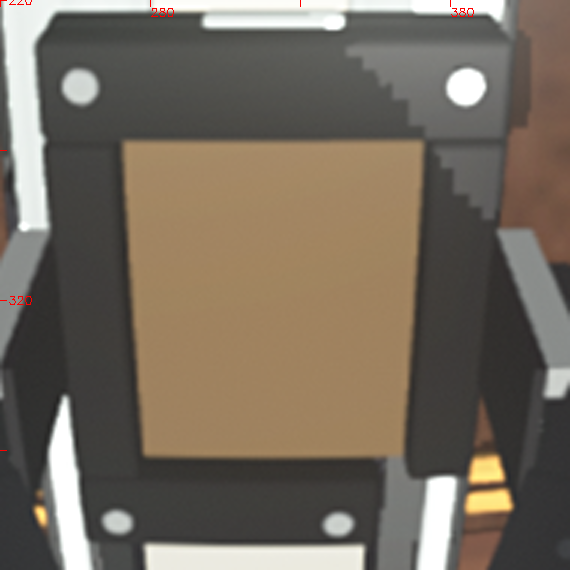

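Run:
```python
from h import *
s=ld("w6.npy");t=s["tcp_pos"]
Rt=R.from_rotvec(s["ee_rot"]).as_matrix()
def rel(p):return np.round((Rt.T@(p-t))*1000,1)
def two(a,b,z,x0,y0,f,dx):
    A,B=PC(s,*a,z,x0,y0,f),PC(s,*b,z,x0,y0,f);v=B-A;yaw=np.arctan2(-v[0],v[1]);c=(A+B)/2+dx*np.array([np.cos(yaw),np.sin(yaw),0])
    print(np.round(c,4),"rel",rel(c),"yaw",round(yaw,4),"w",np.linalg.norm(v));
two((113,193),(634,193),.038,220,120,4,.0505)
two((160,237),(592,237),.038,220,120,4,.0435)
two((30,165),(722,162),.032,220,120,4,.054)
zt=t[2]-.0004+.014
two((36,45),(512,42),zt,230,220,3,.042)
A=PC(s,36,45,zt,230,220,3);B=PC(s,92,545,zt,230,220,3);print(rel(A),rel(B),np.linalg.norm(A-B))
```

```text
[ 0.4941 -0.024   0.038 ] rel [ 1.8 -4.8 68.7] yaw -0.0486 w 0.07487179997746342
[ 0.4936 -0.0236  0.038 ] rel [ 2.2 -4.4 68.7] yaw -0.0481 w 0.06228403659933531
[ 0.4937 -0.0236  0.032 ] rel [ 2.2 -4.4 74.7] yaw -0.0443 w 0.10264889475811428
[ 0.4986 -0.0193  0.1203] rel [ -2.6   0.1 -13.6] yaw -0.0397 w 0.058584516315558326
[ 39.2 -29.4 -13.7] [-43.4 -28.7 -13.6] 0.0826627639910079
```

{"api": "apply_moves", "payload": {
  "moves": [
    [[0.0046,-0.0047,0.015],0.005],
    [[0.0046,-0.0047,0.035],0.005],
    [[0.0046,-0.0047,0.05],0.005],
    [[0.0046,-0.0047,0.06],0.005],
    [[0.0046,-0.0047,0.06],0.005],
    [[0.0046,-0.0047,0.06],0.005],
    [[0.0046,-0.0047,0.06],0.005]
  ]
}}

```text
time_s: 5.88
tcp_pos: [0.4912, -0.0248, 0.0468]
ee_rot: [0.081, 3.14, 0.001]
contact_force: [-0.1, 0.8, -0.8]
opening: 0.0577
```

Run:
```python
from h import *
s,im=snap("w7");print(s["tcp_pos"],head()[1],s["opening"])
crop(im,210,130,420,250,3,"c7.png");crop(im,220,200,420,420,3,"c7b.png")
```

```text
[ 0.49123146 -0.02479055  0.04679768] 1.5187991660748852 0.05772779476702082
```

View pics/c7.png

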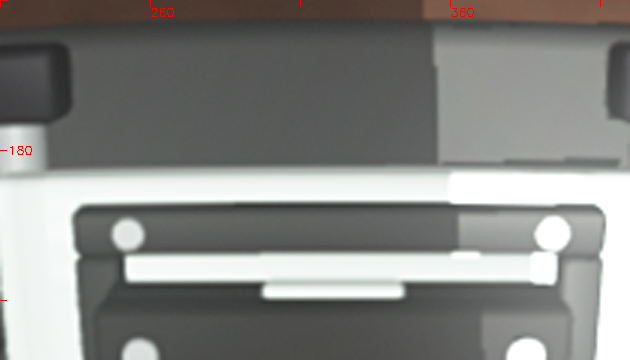

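View pics/c7b.png

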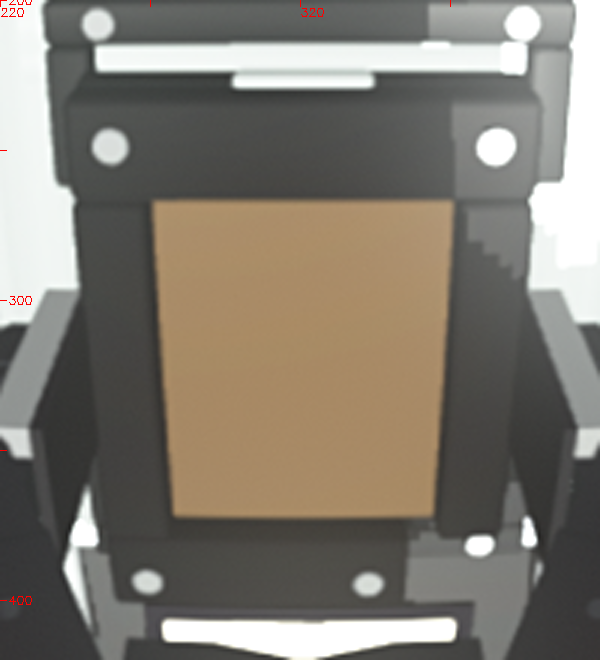

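```bash
cat >> h.py <<'E'
def two(s,a,b,z,x0,y0,f,dx,pr=True):
    t=s["tcp_pos"];Rt=R.from_rotvec(s["ee_rot"]).as_matrix()
    A,B=PC(s,*a,z,x0,y0,f),PC(s,*b,z,x0,y0,f);v=B-A;yaw=np.arctan2(-v[0],v[1]);c=(A+B)/2+dx*np.array([np.cos(yaw),np.sin(yaw),0])
    print(np.round(c,4),"rel",np.round(Rt.T@(c-t)*1000,1),"yaw",round(yaw,4),"w",np.linalg.norm(v));return c
E
python3 - <<'E'
from h import *
s=ld("w7.npy");zb=s["tcp_pos"][2]-.0004
two(s,(73,208),(605,208),.038,210,130,3,.0505)
two(s,(125,252),(556,252),.038,210,130,3,.0435)
two(s,(68,103),(541,103),zb+.014,220,200,3,.042)
print("far")
# far edge of holder & far rim inner
A=PC(s,112,602,zb+.014,220,200,3);print((R.from_rotvec(s["ee_rot"]).as_matrix().T@(A-s["tcp_pos"]))*1000)
for p in [(160,620),(455,618)]:
  B=PC(s,*p,.016,220,200,3);print((R.from_rotvec(s["ee_rot"]).as_matrix().T@(B-s["tcp_pos"]))*1000)
E
```

```text
[ 0.4941 -0.0243  0.038 ] rel [-2.9  0.7  8.8] yaw -0.0519 w 0.07502288719458157
[ 0.4936 -0.0241  0.038 ] rel [-2.4  0.9  8.8] yaw -0.052 w 0.06106292872929236
[ 0.4938 -0.025   0.0604] rel [ -2.5  -0.1 -13.6] yaw -0.0524 w 0.05819378746524507
far
[-42.88064271 -30.20559936 -13.57875932]
[-91.01766848 -30.68559886  30.85824964]
[-90.5819026   32.05383442  30.88689955]
```

{"api": "apply_moves", "payload": {
  "moves": [
    [[0,0.0008,0.004],0],
    [[0,0.0008,0.008],0],
    [[0,0.0008,0.011],0],
    [[0,0.0008,0.0125],0],
    [[0,0.0008,0.0125],0],
    [[0,0.0008,0.0125],0]
  ]
}}

```text
time_s: 6.43
tcp_pos: [0.4907, -0.0248, 0.0336]
ee_rot: [-0.083, -3.14, 0.0]
contact_force: [-0.3, 0.1, -1.9]
opening: 0.0582
```

Run:
```python
from h import *
s,im=snap("w8");print(s["tcp_pos"],head()[1],s["opening"],s["contact_force"])
crop(im,210,150,430,420,2,"c8.png")
```

```text
[ 0.49072489 -0.02480271  0.03362809] 1.5179900363413863 0.05815007341276017 [-0.30038842  0.11890643 -1.87186387]
```

View pics/c8.png

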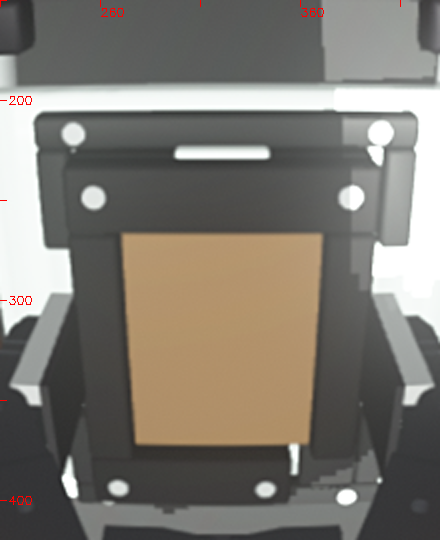

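{"api": "apply_moves", "payload": {
  "moves": [
    [[0,0,0.001],0],
    [[0,0,0.001],0],
    [[0,0,0.001],0],
    [[0,0,0.001],0],
    [[0,0,0.001],0],
    [[0,0,0.001],0]
  ],
  "hand": 0
}}

```text
time_s: 6.98
tcp_pos: [0.4909, -0.0247, 0.0328]
ee_rot: [0.083, 3.14, 0.0]
contact_force: [-0.3, -0.7, -0.4]
opening: 0.0852
```

{"api": "apply_moves", "payload": {
  "moves": [
    [[0,0,-0.01],0],
    [[0,0,-0.03],0],
    [[0,0,-0.06],0],
    [[0,0,-0.09],0],
    [[0,0,-0.12],0],
    [[0,0,-0.12],0]
  ]
}}

```text
time_s: 7.48
tcp_pos: [0.4938, -0.0246, 0.1574]
ee_rot: [0.084, 3.132, 0.001]
contact_force: [-0.5, -0.3, -0.1]
opening: 0.0854
```

Run:
```python
from h import *
s,im=snap("w9");print(s["tcp_pos"],head()[1],s["opening"],s["contact_force"])
crop(im,220,100,420,310,3,"c9.png")
```

```text
[ 0.49376302 -0.02456265  0.15737597] 1.5173492088386367 0.08538439016258702 [-0.45841743 -0.27458664 -0.08724983]
```

View pics/c9.png

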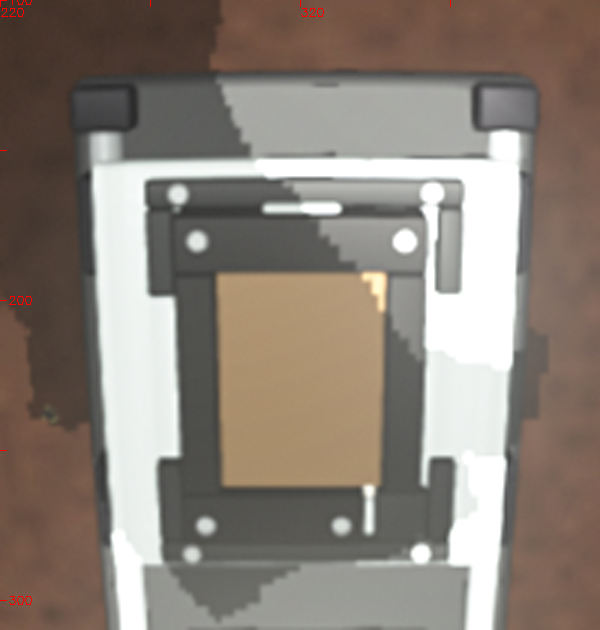

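{"api": "apply_moves", "payload": {
  "moves": [
    [[0,-0.035,0],0],
    [[0,-0.075,0],0],
    [[0,-0.115,0],0],
    [[0,-0.155,0],0],
    [[0,-0.195,0],0],
    [[0,-0.235,0],0],
    [[0,-0.255,0],0],
    [[0,-0.255,0],0]
  ],
  "hand": 1
}}

```text
time_s: 8.2
tcp_pos: [0.4747, -0.2866, 0.151]
ee_rot: [-0.099, -3.137, 0.006]
contact_force: [-0.1, 0.5, 0.0]
opening: 0.0001
```

{"api": "apply_moves", "payload": {
  "moves": [
    [[0,0,0],0],
    [[0,0,0],0]
  ]
}}

```text
time_s: 8.37
tcp_pos: [0.4771, -0.2778, 0.1519]
ee_rot: [-0.081, -3.139, -0.003]
contact_force: [0.2, 0.9, 0.7]
opening: -0.0004
```

Run:
```python
from h import *
s,im=snap("w10");print(s["tcp_pos"],head()[1],s["opening"],s["contact_force"])
```

```text
[ 0.47713736 -0.27784642  0.15192013] 1.520771286723191 -0.00035079912027661294 [0.20958736 0.85320443 0.71032834]
```

View pics/w10.png

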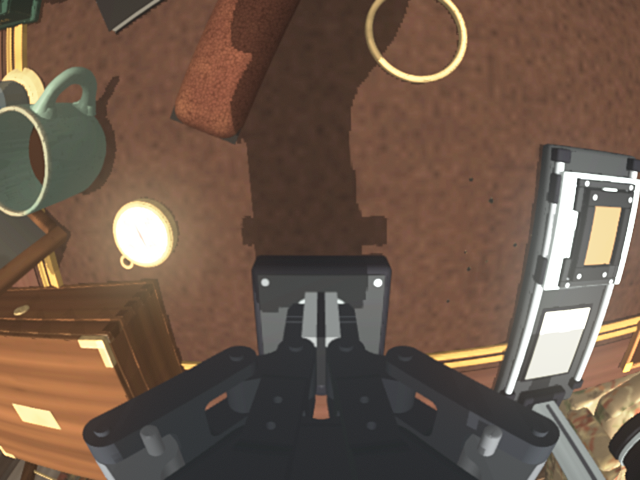

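Run:
```python
from h import *
im=cv2.imread("pics/w10.png");crop(im,240,240,410,350,4,"c10.png")
s=ld("w10.npy")
two(s,(253,261),(390,261),.034,0,0,1,.048)
print(at("wrist",(264,282.5),.034,s),at("wrist",(377,282.5),.034,s))
```

```text
[ 0.5508 -0.281   0.034 ] rel [-73.9   0.4 117.8] yaw -0.0528 w 0.10479188387329932
[ 0.51859172 -0.32426759  0.034     ] [ 0.52324885 -0.23617168  0.034     ]
```

View pics/c10.png

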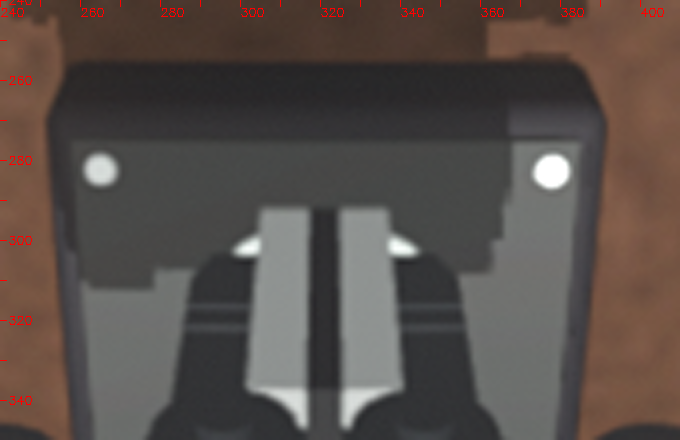

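{"api": "apply_moves", "payload": {
  "moves": [
    [[0,0,0.03],0],
    [[0,0,0.06],0],
    [[-0.015,0,0.071],0],
    [[-0.03,0,0.071],0],
    [[-0.04,0,0.071],0],
    [[-0.043,0,0.071],0],
    [[-0.045,0,0.071],0],
    [[-0.047,0,0.071],0]
  ]
}}

```text
time_s: 9.08
tcp_pos: [0.524, -0.2808, 0.0817]
ee_rot: [-0.08, -3.139, -0.001]
contact_force: [-0.6, -0.4, 0.7]
opening: -0.0001
```

{"api": "apply_moves", "payload": {
  "moves": [
    [[-0.002,0,0],0],
    [[-0.004,0,0],0],
    [[-0.006,0,0],0],
    [[-0.008,0,0],0],
    [[-0.01,0,0],0],
    [[-0.012,0,0],0],
    [[-0.014,0,0],0],
    [[-0.016,0,0],0]
  ]
}}

```text
time_s: 9.75
tcp_pos: [0.5392, -0.2828, 0.0816]
ee_rot: [-0.083, -3.138, -0.0]
contact_force: [-4.2, 0.8, 3.1]
opening: 0.0001
```

Run:
```python
from h import *
s,im=snap("w11");print(s["tcp_pos"],head()[1],s["contact_force"])
t=cams.read_camera("top");crop(t,230,160,410,300,4,"t11.png")
```

```text
[ 0.53920543 -0.28283892  0.081582  ] 1.5178392330868793 [-4.18086371  0.82199064  3.1184494 ]
```

View pics/t11.png

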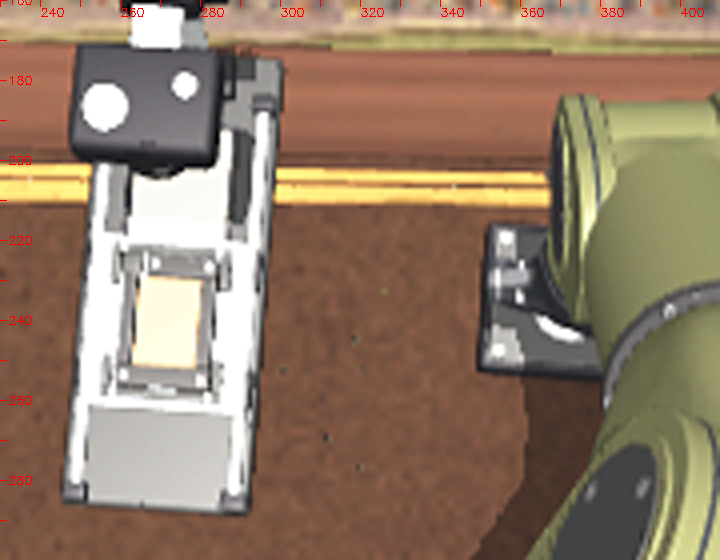

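View pics/w11.png

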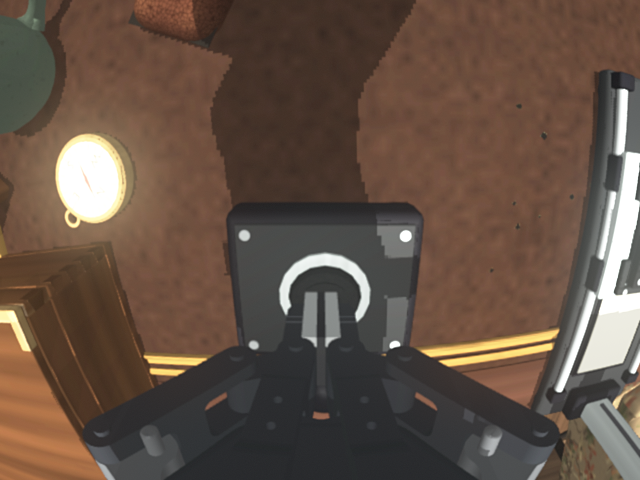

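{"api": "apply_moves", "payload": {
  "moves": [
    [[-0.002,0,0],0],
    [[-0.004,0,0],0],
    [[-0.006,0,0],0],
    [[-0.008,0,0],0],
    [[-0.01,0,0],0],
    [[-0.012,0,0],0],
    [[-0.0135,0,0],0],
    [[-0.0145,0,0],0]
  ]
}}

```text
time_s: 10.52
tcp_pos: [0.5542, -0.2834, 0.0812]
ee_rot: [-0.083, -3.139, -0.001]
contact_force: [-4.3, -0.0, -0.2]
opening: -0.0
```

Run:
```python
from h import *
s,im=snap("w12");print(s["tcp_pos"],head()[1],s["contact_force"])
t=cams.read_camera("top");crop(t,230,160,410,300,4,"t12.png")
t=cams.read_camera("side");crop(t,220,180,400,330,4,"s12.png")
```

```text
[ 0.55418521 -0.28338694  0.08123709] 1.5180679236904029 [-4.27042596 -0.02862934 -0.21640505]
```

View pics/t12.png

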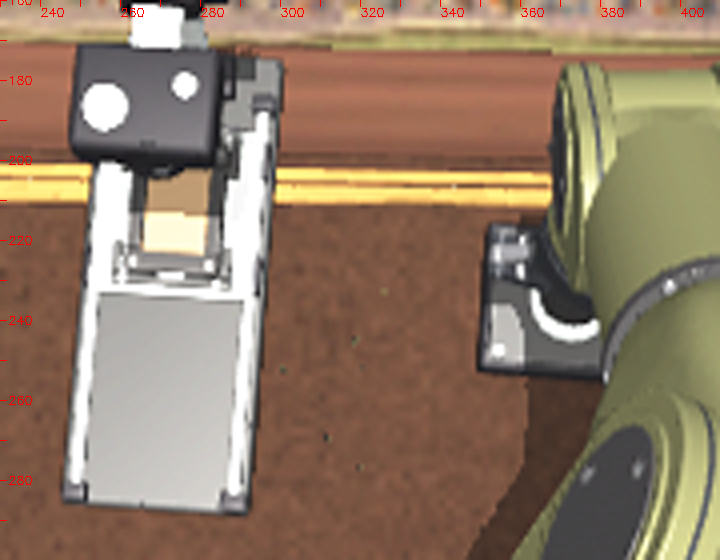

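View pics/s12.png

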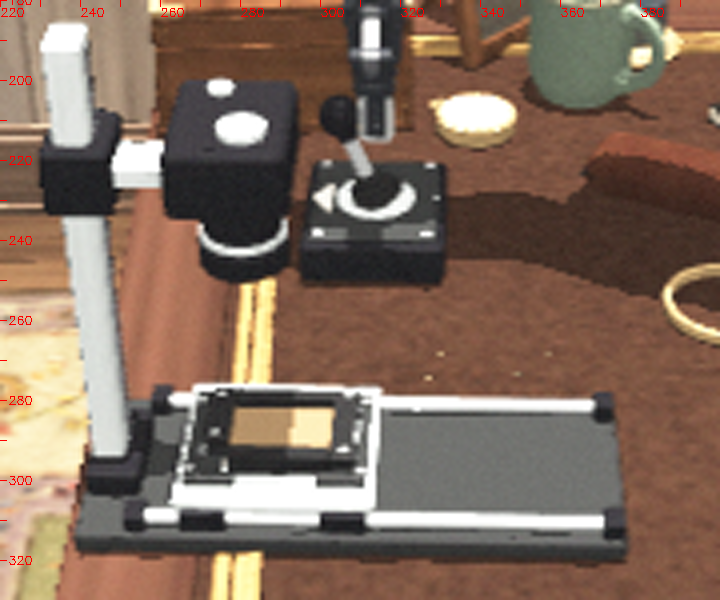

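{"api": "apply_moves", "payload": {
  "moves": [
    [[-0.001,0,0],0],
    [[-0.002,0,0],0],
    [[-0.003,0,0],0],
    [[-0.004,0,0],0],
    [[-0.004,0,0],0]
  ]
}}

```text
time_s: 11.08
tcp_pos: [0.5575, -0.2836, 0.081]
ee_rot: [-0.083, -3.138, -0.001]
contact_force: [-5.9, 1.2, -3.7]
opening: 0.0001
```

Run:
```python
from h import *
t=cams.read_camera("top");crop(t,230,160,330,300,4,"t13.png")
t=cams.read_camera("side");crop(t,220,180,400,330,4,"s13.png")
s=monitor.read_state();print(s["tcp_pos"],s["contact_force"])
```

```text
[ 0.5574818  -0.2835681   0.08098996] [-6.12770433  0.0667491  -3.76962814]
```

View pics/t13.png

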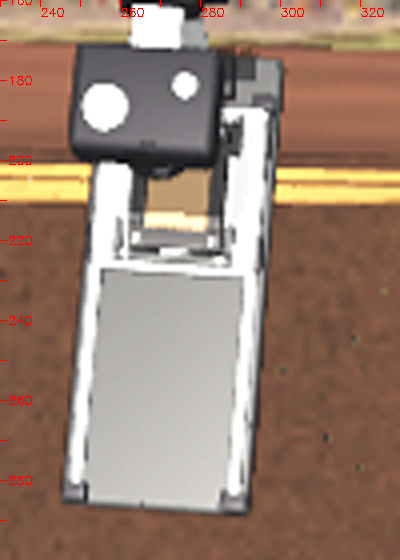

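View pics/s13.png

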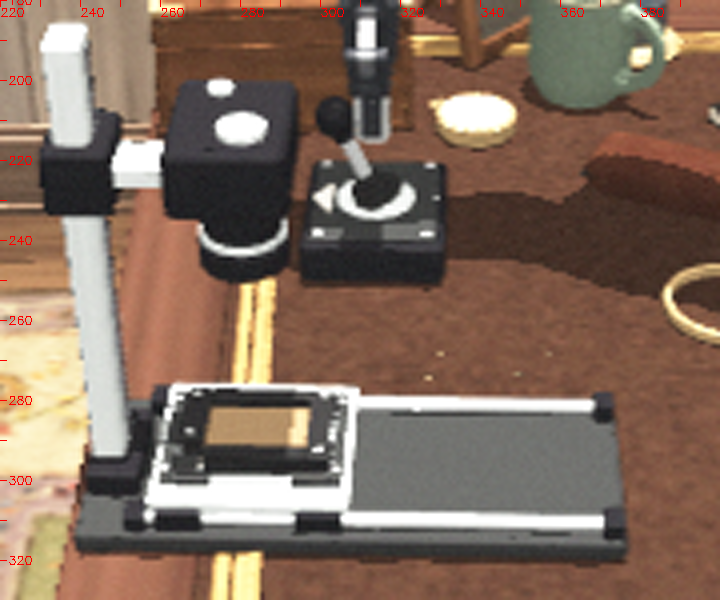

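Run:
```python
from h import *
print(at("top",(230+170/4,160+270/4),.032), at("top",(230+170/4,160+293/4),.032))
print(at("top",(271,196.5),.032))
```

```text
[ 0.56620913 -0.02765111  0.032     ] [ 0.55139118 -0.02817102  0.032     ]
[ 0.64690407 -0.02096621  0.032     ]
```

{"api": "apply_moves", "payload": {
  "moves": [
    [[-0.001,0,0],0],
    [[-0.002,0,0],0],
    [[-0.003,0,0],0],
    [[-0.003,0,0],0]
  ]
}}

```text
time_s: 11.52
tcp_pos: [0.558, -0.2839, 0.0808]
ee_rot: [-0.084, -3.133, -0.0]
contact_force: [-10.3, 1.5, 0.1]
opening: -0.0003
```

Run:
```python
from h import *
t=cams.read_camera("top");crop(t,230,160,330,300,4,"t14.png")
s=monitor.read_state();print(s["tcp_pos"],s["contact_force"],s["time_s"])
```

```text
[ 0.55799687 -0.28395111  0.08078399] [-9.27120882  1.34955696 -0.10910422] 11.5667
```

View pics/t14.png

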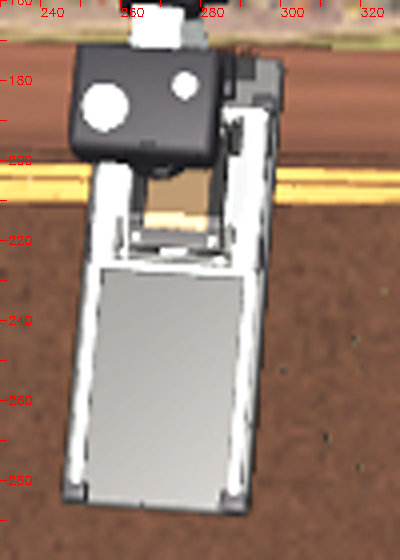

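At the stop: the force rises with no more travel. I'll hold it there for about 3.3 s.

{"api": "apply_moves", "payload": {
  "moves": [
    [[0,0,0],0],
    [[0,0,0],0],
    [[0,0,0],0],
    [[0,0,0],0],
    [[0,0,0],0],
    [[0,0,0],0],
    [[0,0,0],0],
    [[0,0,0],0]
  ]
}}

```text
time_s: 12.23
tcp_pos: [0.558, -0.2839, 0.0808]
ee_rot: [-0.084, -3.133, -0.0]
contact_force: [-9.8, 0.4, -0.7]
opening: 0.0
```

{"api": "apply_moves", "payload": {
  "moves": [
    [[0,0,0],0],
    [[0,0,0],0],
    [[0,0,0],0],
    [[0,0,0],0],
    [[0,0,0],0],
    [[0,0,0],0],
    [[0,0,0],0],
    [[0,0,0],0]
  ]
}}

```text
time_s: 12.9
tcp_pos: [0.558, -0.284, 0.0808]
ee_rot: [-0.084, -3.133, -0.0]
contact_force: [-9.6, 0.9, 0.6]
opening: -0.0002
```

{"api": "apply_moves", "payload": {
  "moves": [
    [[0,0,0],0],
    [[0,0,0],0],
    [[0,0,0],0],
    [[0,0,0],0],
    [[0,0,0],0],
    [[0,0,0],0],
    [[0,0,0],0],
    [[0,0,0],0]
  ]
}}

```text
time_s: 13.57
tcp_pos: [0.558, -0.2839, 0.0808]
ee_rot: [-0.084, -3.133, -0.0]
contact_force: [-9.9, -0.1, 0.4]
opening: -0.0002
```

{"api": "apply_moves", "payload": {
  "moves": [
    [[0,0,0],0],
    [[0,0,0],0],
    [[0,0,0],0],
    [[0,0,0],0],
    [[0,0,0],0],
    [[0,0,0],0],
    [[0,0,0],0],
    [[0,0,0],0]
  ]
}}

```text
time_s: 14.23
tcp_pos: [0.558, -0.284, 0.0808]
ee_rot: [-0.084, -3.133, -0.0]
contact_force: [-9.6, 0.6, -1.0]
opening: -0.0002
```

{"api": "apply_moves", "payload": {
  "moves": [
    [[0,0,0],0],
    [[0,0,0],0],
    [[0,0,0],0],
    [[0,0,0],0],
    [[0,0,0],0],
    [[0,0,0],0],
    [[0,0,0],0],
    [[0,0,0],0]
  ]
}}

```text
time_s: 14.9
tcp_pos: [0.558, -0.284, 0.0808]
ee_rot: [-0.084, -3.133, -0.0]
contact_force: [-9.5, 1.2, -1.0]
opening: 0.0
```

Run:
```python
from h import *
t=cams.read_camera("side");crop(t,220,180,400,330,4,"s15.png")
s=monitor.read_state();print(s["tcp_pos"],s["contact_force"],s["time_s"])
```

```text
[ 0.55798773 -0.28394712  0.08080558] [-9.33547444  0.23450372  0.31008679] 14.95
```

View pics/s15.png

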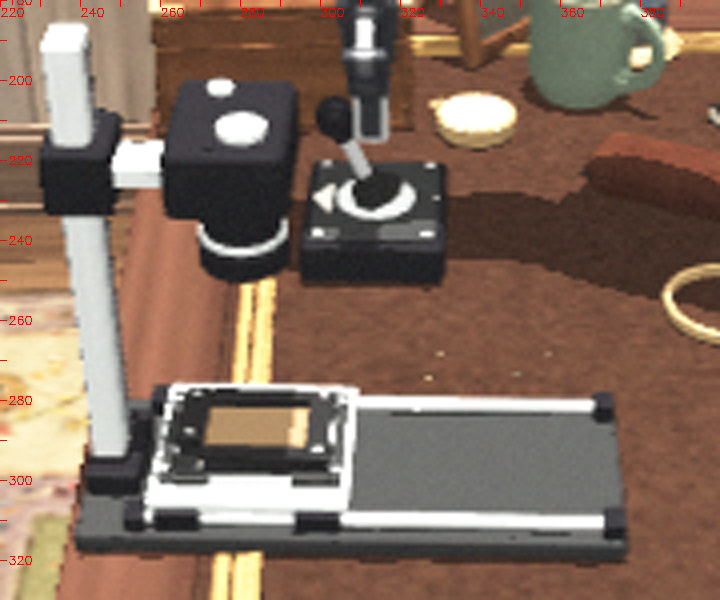

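{"api": "apply_moves", "payload": {
  "moves": [
    [[0.01,0,0],0],
    [[0.025,0,0],0],
    [[0.045,0,0],0],
    [[0.065,0,0],0],
    [[0.07,0,-0.02],0],
    [[0.07,0,-0.05],0],
    [[0.07,0,-0.077],0],
    [[0.07,0,-0.077],0]
  ],
  "hand": 0
}}

```text
time_s: 15.62
tcp_pos: [0.4982, -0.2812, 0.1647]
ee_rot: [0.082, 3.125, -0.006]
contact_force: [0.6, 0.7, -0.0]
opening: 0.0853
```

{"api": "apply_moves", "payload": {
  "moves": [
    [[0,0.035,0],0],
    [[0,0.075,0],0],
    [[0,0.115,0],0],
    [[0,0.155,0],0],
    [[0,0.195,0],0],
    [[0,0.235,0],0],
    [[0,0.258,0],0],
    [[0,0.258,0],0]
  ]
}}

```text
time_s: 16.28
tcp_pos: [0.5089, -0.0133, 0.1601]
ee_rot: [0.065, 3.133, 0.012]
contact_force: [0.7, 0.2, 1.0]
opening: 0.0857
```

{"api": "apply_moves", "payload": {
  "moves": [
    [[0,0,0],0],
    [[0,0,0],0],
    [[0,0,0],0],
    [[0,0,0],0],
    [[0,0,0],0],
    [[0,0,0],0],
    [[0,0,0],0],
    [[0,0,0],0]
  ]
}}

```text
time_s: 16.95
tcp_pos: [0.5055, -0.0228, 0.1588]
ee_rot: [0.084, 3.14, 0.0]
contact_force: [-0.9, 0.8, -0.9]
opening: 0.0856
```

{"api": "apply_moves", "payload": {
  "moves": [
    [[0,0,0],0],
    [[0,0,0],0],
    [[0,0,0],0],
    [[0,0,0],0],
    [[0,0,0],0],
    [[0,0,0],0],
    [[0,0,0],0],
    [[0,0,0],0]
  ]
}}

```text
time_s: 17.62
tcp_pos: [0.5055, -0.0225, 0.1588]
ee_rot: [0.083, 3.14, 0.0]
contact_force: [1.3, -0.0, -0.2]
opening: 0.0856
```

Run:
```python
from h import *
s,im=snap("w16");print(s["tcp_pos"],head()[1],s["opening"],s["time_s"])
crop(im,220,80,450,300,3,"c16.png")
t=cams.read_camera("top");crop(t,230,160,410,300,4,"t16.png")
```

```text
[ 0.50548162 -0.0224842   0.15877151] 1.5179998601325808 0.0855732130629344 17.6167
```

View pics/c16.png

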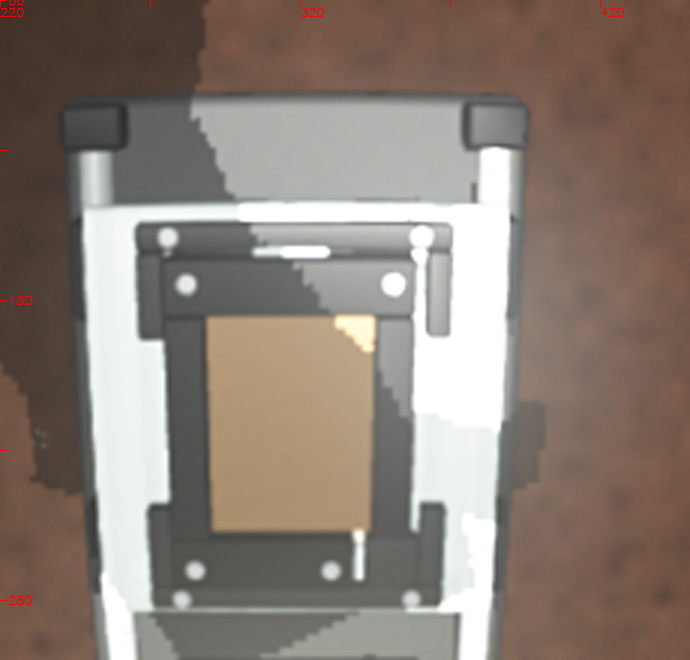

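View pics/t16.png

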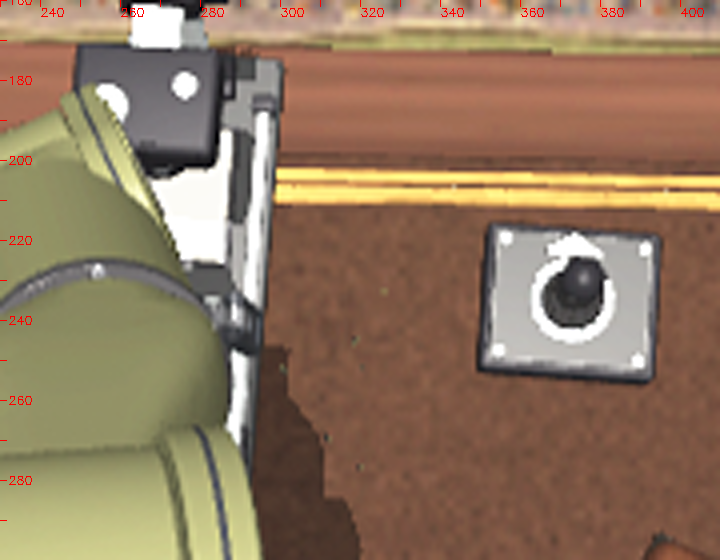

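Run:
```python
from h import *
s=ld("w16.npy")
two(s,(137,226),(451,225),.038,220,80,3,.0505)
two(s,(163,260),(414,257),.046,220,80,3,.042)
print(shift([.4932,-.024,.04]))
```

```text
[ 0.5017 -0.0245  0.038 ] rel [  3.6  -2.3 120.8] yaw -0.0511 w 0.07427854292159976
[ 0.5002 -0.0253  0.046 ] rel [  5.2  -3.1 112.8] yaw -0.0427 w 0.05777146708257707
[ 0.01219555 -0.00212746  0.11877855]
```

{"api": "apply_moves", "payload": {
  "moves": [
    [[0.0125,-0.0025,0.03],0],
    [[0.0125,-0.0025,0.06],0],
    [[0.0125,-0.0025,0.08],0],
    [[0.0125,-0.0025,0.08],0],
    [[0.0125,-0.0025,0.08],0],
    [[0.0125,-0.0025,0.08],0],
    [[0.0125,-0.0025,0.08],0],
    [[0.0125,-0.0025,0.08],0]
  ]
}}

```text
time_s: 18.38
tcp_pos: [0.4939, -0.0243, 0.08]
ee_rot: [0.083, 3.138, 0.001]
contact_force: [0.4, 0.1, -0.6]
opening: 0.0854
```

Run:
```python
from h import *
s,im=snap("w17");print(s["tcp_pos"],head()[1],s["opening"],s["time_s"])
crop(im,190,120,450,420,2,"c17.png")
```

```text
[ 0.49386003 -0.02433396  0.07999935] 1.5176428577329315 0.08541135278912512 18.3833
```

View pics/c17.png

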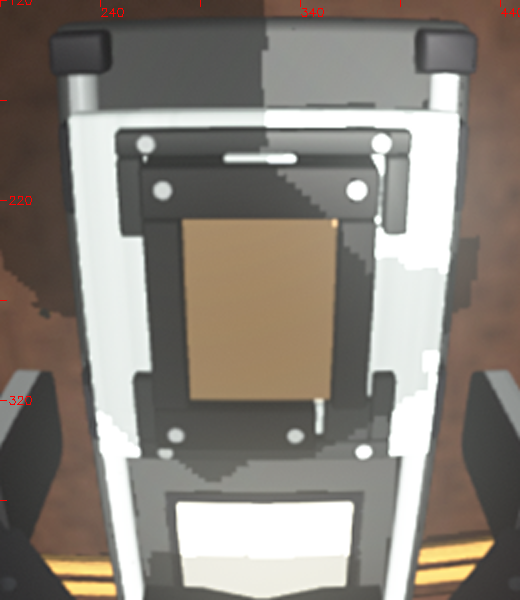

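Run:
```python
from h import *
s=ld("w17.npy")
two(s,(116,130),(410,130),.038,190,120,2,.0505)
two(s,(141,165),(378,163),.046,190,120,2,.042)
```

```text
[ 0.497  -0.0244  0.038 ] rel [-3.1  0.1 42. ] yaw -0.0536 w 0.0746879919044101
[ 0.4956 -0.0249  0.046 ] rel [-1.7 -0.5 34. ] yaw -0.0453 w 0.05800791067182841
```

{"api": "apply_moves", "payload": {
  "moves": [
    [[0,0,0.015],0],
    [[0,0,0.03],0],
    [[0,0,0.04],0],
    [[0,0,0.0445],0],
    [[0,0,0.0445],0],
    [[0,0,0.0445],0],
    [[0,0,0.0445],0],
    [[0,0,0.0445],0]
  ]
}}

```text
time_s: 19.1
tcp_pos: [0.4933, -0.0244, 0.035]
ee_rot: [0.083, 3.139, 0.0]
contact_force: [-0.2, -0.0, 0.7]
opening: 0.0854
```

{"api": "apply_moves", "payload": {
  "moves": [
    [[0,0,0],0],
    [[0,0,0],0],
    [[0,0,0],0],
    [[0,0,0],0],
    [[0,0,0],0],
    [[0,0,0],0],
    [[0,0,0],0],
    [[0,0,0],0]
  ],
  "hand": 1
}}

```text
time_s: 19.77
tcp_pos: [0.4938, -0.0244, 0.0352]
ee_rot: [0.083, 3.138, 0.0]
contact_force: [-0.4, -0.6, 7.3]
opening: 0.0579
```

{"api": "apply_moves", "payload": {
  "moves": [
    [[0,0,-0.005],0],
    [[0,0,-0.01],0],
    [[0,0,-0.02],0],
    [[0,0,-0.04],0],
    [[0,0,-0.07],0],
    [[0,0,-0.08],0],
    [[0,0,-0.08],0],
    [[0,0,-0.08],0]
  ]
}}

```text
time_s: 20.43
tcp_pos: [0.493, -0.0246, 0.1147]
ee_rot: [0.083, 3.14, 0.0]
contact_force: [-0.5, 0.1, -0.8]
opening: 0.0582
```

Run:
```python
from h import *
s,im=snap("w18");print(s["tcp_pos"],head()[1],s["opening"],s["time_s"])
cv2.imwrite("pics/s18.png",cams.read_camera("side"))
```

```text
[ 0.49297365 -0.02456511  0.11468429] 1.5177427317186978 0.05815468261088781 20.4333
```

View pics/w18.png

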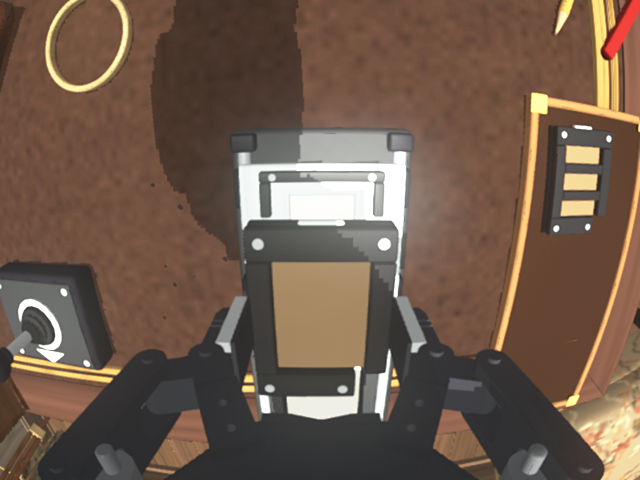

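View pics/s18.png

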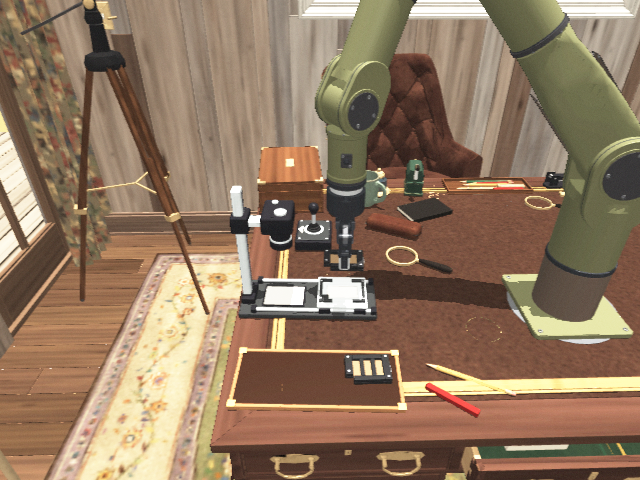

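{"api": "apply_moves", "payload": {
  "moves": [
    [[0,0.035,0],0],
    [[0,0.07,0],0],
    [[0,0.11,0],0],
    [[0,0.15,0],0],
    [[-0.01,0.185,0],0],
    [[-0.03,0.21,0],0],
    [[-0.06,0.222,0],0],
    [[-0.095,0.222,0],0]
  ]
}}

```text
time_s: 21.2
tcp_pos: [0.5974, 0.199, 0.113]
ee_rot: [-0.068, -3.137, -0.005]
contact_force: [0.7, 0.4, -1.3]
opening: 0.0575
```

{"api": "apply_moves", "payload": {
  "moves": [
    [[-0.025,0,0],0],
    [[-0.044,0,0.02],0],
    [[-0.044,0,0.05],0],
    [[-0.044,0,0.07],0],
    [[-0.044,0,0.085],0],
    [[-0.044,0,0.085],0],
    [[-0.044,0,0.085],0],
    [[-0.044,0,0.085],0]
  ]
}}

```text
time_s: 21.87
tcp_pos: [0.6439, 0.1906, 0.0301]
ee_rot: [0.082, 3.139, 0.001]
contact_force: [0.7, 0.3, -0.6]
opening: 0.0574
```

Run:
```python
from h import *
s,im=snap("w19");print(s["tcp_pos"],head()[1],s["opening"],s["time_s"])
```

```text
[0.64393439 0.19063682 0.0301138 ] 1.5182915307921523 0.05740333465035628 21.8667
```

View pics/w19.png

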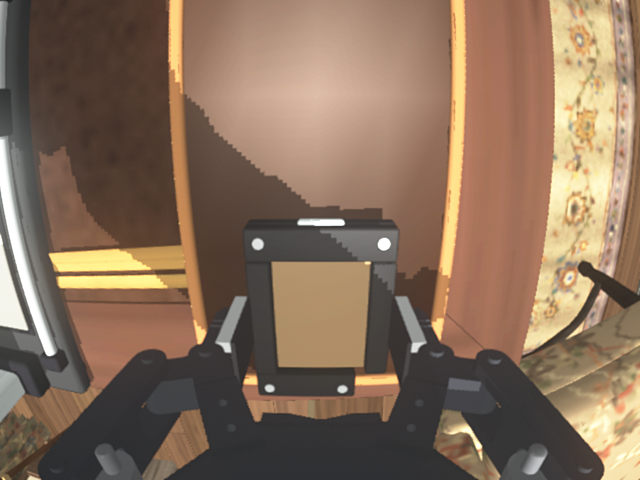

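{"api": "apply_moves", "payload": {
  "moves": [
    [[0,0,0.008],0],
    [[0,0,0.014],0],
    [[0,0,0.018],0],
    [[0,0,0.019],0],
    [[0,0,0.019],0],
    [[0,0,0.019],0]
  ]
}}

```text
time_s: 22.42
tcp_pos: [0.6433, 0.1899, 0.0104]
ee_rot: [-0.083, -3.14, 0.0]
contact_force: [-0.8, -1.3, 1.4]
opening: 0.0579
```

{"api": "apply_moves", "payload": {
  "moves": [
    [[0,0,0],0],
    [[0,0,0],0],
    [[0,0,0],0],
    [[0,0,0],0],
    [[0,0,0],0],
    [[0,0,0],0]
  ],
  "hand": 0
}}

```text
time_s: 22.92
tcp_pos: [0.6434, 0.1901, 0.0103]
ee_rot: [0.083, 3.14, 0.0]
contact_force: [0.1, -0.7, -0.1]
opening: 0.0856
```

{"api": "apply_moves", "payload": {
  "moves": [
    [[0,0,-0.01],0],
    [[0,0,-0.03],0],
    [[0.01,0,-0.06],0],
    [[0.04,0,-0.08],0],
    [[0.08,0,-0.09],0],
    [[0.12,0,-0.09],0],
    [[0.15,0,-0.09],0],
    [[0.15,0,-0.09],0]
  ]
}}

```text
time_s: 23.58
tcp_pos: [0.4856, 0.1981, 0.1013]
ee_rot: [-0.073, -3.133, 0.004]
contact_force: [-0.6, -0.2, 0.2]
opening: 0.0854
```

{"api": "apply_moves", "payload": {
  "moves": [
    [[0,0,0],0],
    [[0,0,0],0]
  ]
}}

```text
time_s: 23.75
tcp_pos: [0.495, 0.1983, 0.101]
ee_rot: [0.083, 3.138, 0.001]
contact_force: [0.9, -0.0, 0.4]
opening: 0.0854
```

Run:
```python
from h import *
s,im=snap("w20");print(s["tcp_pos"],head()[1],s["opening"],s["time_s"])
cv2.imwrite("pics/s20.png",cams.read_camera("side"));crop(cv2.imread("pics/s20.png"),200,160,400,420,3,"s20c.png")
```

```text
[0.49499461 0.19830373 0.10104829] 1.5170421991985554 0.08543159537032953 23.75
```

View pics/w20.png

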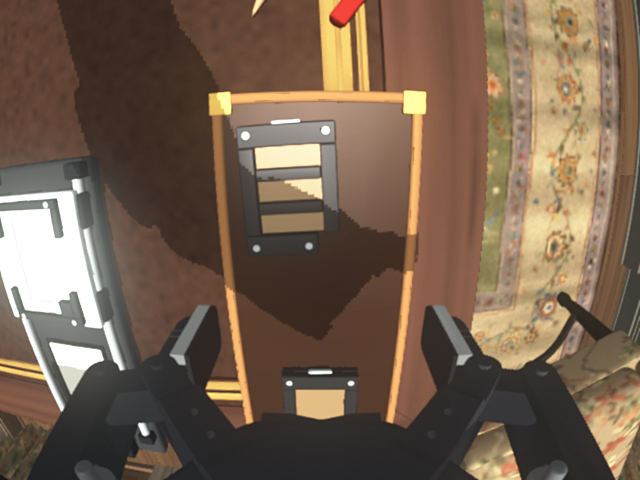

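View pics/s20c.png

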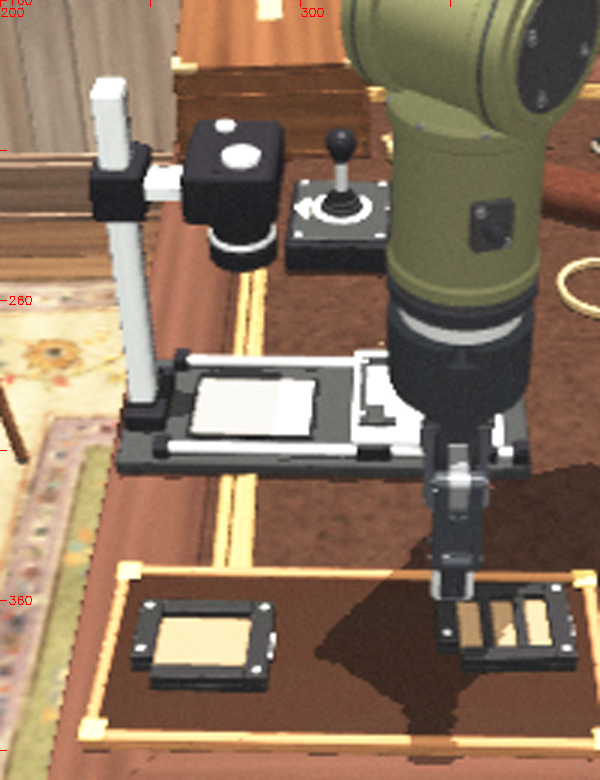

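Run:
```python
from h import *
im=cv2.imread("pics/w20.png");crop(im,200,80,440,270,3,"c20.png")
```

```text
(no output)
```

View pics/c20.png

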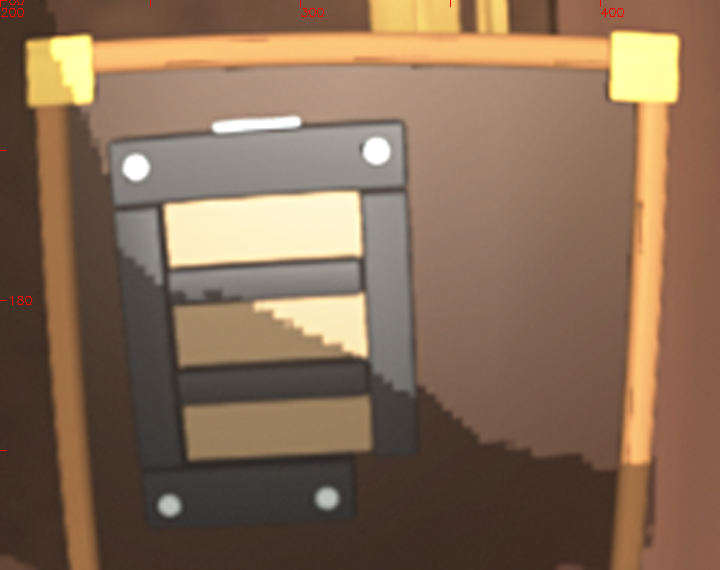

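Run:
```python
from h import *
s=ld("w20.npy")
rect3(s,.021,200,80,(108,143),(405,121),(148,528),3)
print(PC(s,60,70,.011,200,80,3),PC(s,644,66,.011,200,80,3),head()[1])
```

```text
centre [0.45788181 0.18093001 0.021     ] yaw_x -0.0018622009373997872 yaw_y 0.001928561076251528 size 0.08228681672755853 0.05916478417758702
[0.40042832 0.14002545 0.011     ] [0.4063522  0.26136694 0.011     ] 1.5165253299117036
```

{"api": "apply_moves", "payload": {
  "moves": [
    [[0.02,-0.01,0.02],-0.054],
    [[0.0365,-0.0193,0.05],-0.054],
    [[0.0365,-0.0193,0.07],-0.054],
    [[0.0365,-0.0193,0.075],-0.054],
    [[0.0365,-0.0193,0.075],-0.054],
    [[0.0365,-0.0193,0.075],-0.054],
    [[0.0365,-0.0193,0.075],-0.054],
    [[0.0365,-0.0193,0.075],-0.054]
  ]
}}

```text
time_s: 24.52
tcp_pos: [0.4576, 0.1811, 0.0263]
ee_rot: [-0.001, 3.139, 0.003]
contact_force: [-0.1, 0.1, -0.0]
opening: 0.0852
```

Run:
```python
from h import *
s,im=snap("w21");print(s["tcp_pos"],head()[1],s["opening"],s["time_s"])
```

```text
[0.45758855 0.18112175 0.02630995] 1.5715142555925596 0.08523903732742714 24.5167
```

View pics/w21.png

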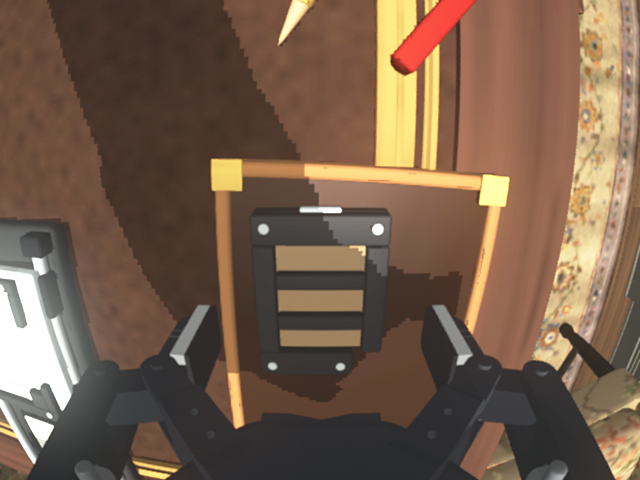

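{"api": "apply_moves", "payload": {
  "moves": [
    [[0,0,0.006],0],
    [[0,0,0.011],0],
    [[0,0,0.0135],0],
    [[0,0,0.0135],0],
    [[0,0,0.0135],0]
  ]
}}

```text
time_s: 24.98
tcp_pos: [0.4559, 0.1805, 0.0115]
ee_rot: [0.002, -3.141, 0.001]
contact_force: [-0.2, 1.2, -0.3]
opening: 0.0856
```

{"api": "apply_moves", "payload": {
  "moves": [
    [[0,0,0],0],
    [[0,0,0],0],
    [[0,0,0],0],
    [[0,0,0],0],
    [[0,0,0],0],
    [[0,0,0],0],
    [[0,0,0],0],
    [[0,0,0],0]
  ],
  "hand": 1
}}

```text
time_s: 25.65
tcp_pos: [0.4562, 0.1806, 0.0125]
ee_rot: [-0.002, 3.141, 0.0]
contact_force: [-0.7, -0.4, 6.9]
opening: 0.0571
```

{"api": "apply_moves", "payload": {
  "moves": [
    [[0,0,-0.01],0],
    [[0,0,-0.025],0],
    [[0,0,-0.05],0],
    [[0,0,-0.08],0],
    [[-0.01,0,-0.095],0],
    [[-0.025,0,-0.095],0],
    [[-0.036,-0.01,-0.095],0],
    [[-0.036,-0.02,-0.095],0]
  ]
}}

```text
time_s: 26.32
tcp_pos: [0.4951, 0.1607, 0.108]
ee_rot: [-0.0, 3.137, 0.003]
contact_force: [0.2, 0.5, -1.0]
opening: 0.0571
```

Run:
```python
from h import *
s,im=snap("w22");print(s["tcp_pos"],head()[1],s["opening"],s["time_s"])
```

```text
[0.49506522 0.16072486 0.10799631] 1.567894199680614 0.05712903007559919 26.3167
```

View pics/w22.png

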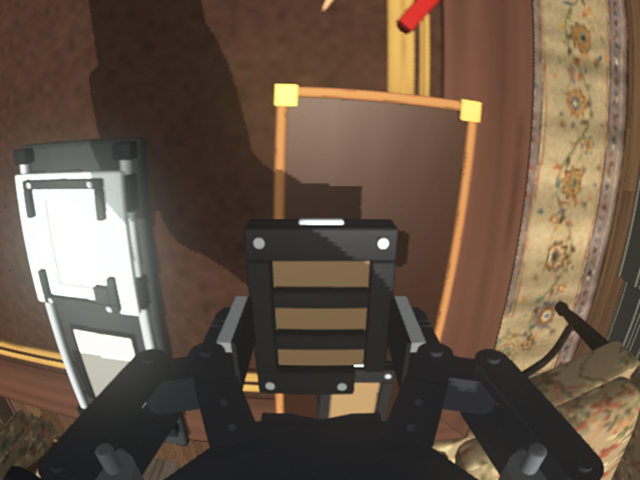

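{"api": "apply_moves", "payload": {
  "moves": [
    [[0.002,-0.03,0],0.02],
    [[0.0036,-0.065,0],0.05],
    [[0.0036,-0.105,0],0.05],
    [[0.0036,-0.14,0],0.05],
    [[0.0036,-0.17,0],0.05],
    [[0.0036,-0.185,0.01],0.05],
    [[0.0036,-0.185,0.03],0.05],
    [[0.0036,-0.185,0.045],0.05]
  ]
}}

```text
time_s: 27.03
tcp_pos: [0.4876, -0.0255, 0.0608]
ee_rot: [-0.081, -3.14, -0.0]
contact_force: [0.2, 1.1, -1.1]
opening: 0.0574
```

{"api": "apply_moves", "payload": {
  "moves": [
    [[0,0,0.007],0],
    [[0,0,0.007],0],
    [[0,0,0.007],0],
    [[0,0,0.007],0]
  ]
}}

```text
time_s: 27.37
tcp_pos: [0.4889, -0.0236, 0.0552]
ee_rot: [0.075, 3.14, 0.001]
contact_force: [0.1, -0.2, -0.7]
opening: 0.0571
```

Run:
```python
from h import *
s,im=snap("w23");print(s["tcp_pos"],head()[1],s["opening"],s["time_s"])
crop(im,210,130,420,250,3,"c23.png");crop(im,220,200,420,420,3,"c23b.png")
```

```text
[ 0.48889235 -0.02363615  0.05523203] 1.5228200959686358 0.05711895368307184 27.3667
```

View pics/c23.png

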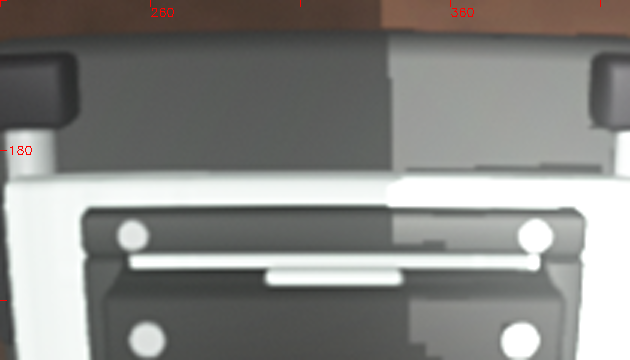

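View pics/c23b.png

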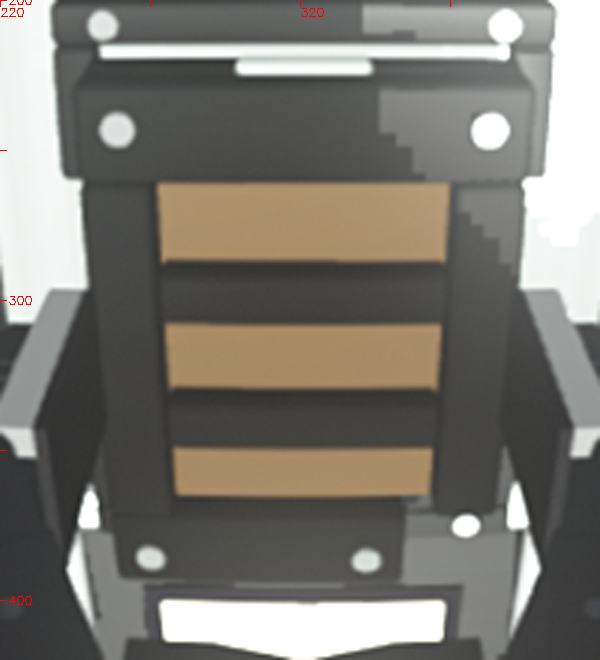

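Run:
```python
from h import *
s=ld("w23.npy");zb=s["tcp_pos"][2]-.0055
two(s,(82,211),(584,211),.038,210,130,3,.0505)
two(s,(130,255),(540,255),.038,210,130,3,.0435)
two(s,(77,90),(533,88),zb+.014,220,200,3,.042)
# reference w7 bolts near for holder offsets: far edge
A=PC(s,118,578,zb+.014,220,200,3);print((R.from_rotvec(s["ee_rot"]).as_matrix().T@(A-s["tcp_pos"]))*1000)
```

```text
[ 0.4942 -0.0241  0.038 ] rel [-5.3 -0.2 17.2] yaw -0.0483 w 0.07466113618613884
[ 0.494  -0.0238  0.038 ] rel [-5.1  0.1 17.2] yaw -0.0483 w 0.061319646161131135
[ 0.4913 -0.0236  0.0637] rel [-2.4  0.2 -8.5] yaw -0.0437 w 0.058034354707052135
[-42.24153946 -29.86921927  -8.4951797 ]
```

{"api": "apply_moves", "payload": {
  "moves": [
    [[-0.0028,-0.0002,0.004],0.003],
    [[-0.0028,-0.0002,0.007],0.003],
    [[-0.0028,-0.0002,0.007],0.003],
    [[-0.0028,-0.0002,0.007],0.003],
    [[-0.0028,-0.0002,0.007],0.003]
  ]
}}

```text
time_s: 27.83
tcp_pos: [0.4915, -0.0247, 0.0478]
ee_rot: [-0.081, -3.14, -0.0]
contact_force: [-0.5, 0.4, -0.3]
opening: 0.0574
```

Run:
```python
from h import *
s,im=snap("w24");print(s["tcp_pos"],head()[1],s["opening"],s["time_s"])
crop(im,210,170,430,420,3,"c24.png")
```

```text
[ 0.491501   -0.02472892  0.04779009] 1.5190025661955975 0.0574003625058955 27.8333
```

View pics/c24.png

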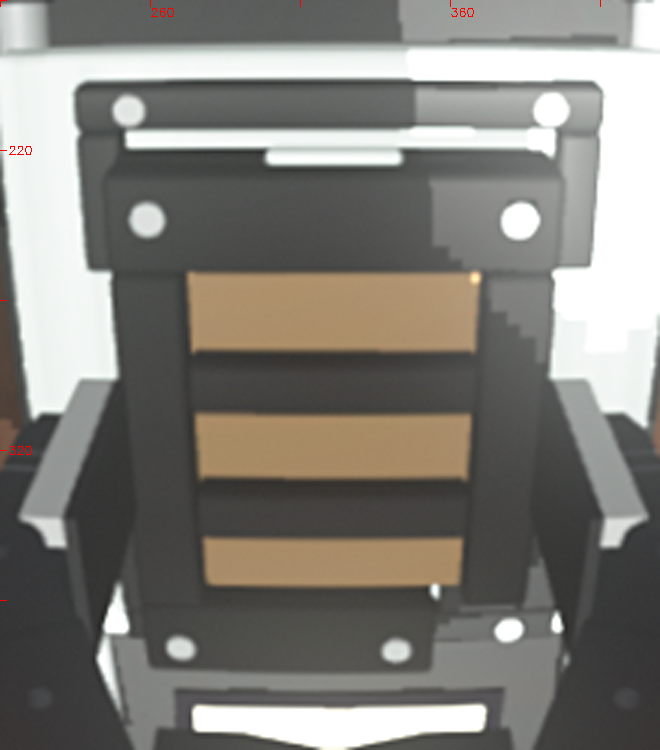

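Run:
```python
from h import *
s=ld("w24.npy");zb=s["tcp_pos"][2]-.0055
two(s,(76,86),(602,86),.038,210,170,3,.0505)
two(s,(125,131),(555,131),.038,210,170,3,.0435)
two(s,(105,178),(563,177),zb+.014,210,170,3,.042)
```

```text
[ 0.4943 -0.0242  0.038 ] rel [-2.8  0.7  9.8] yaw -0.0519 w 0.07461959039015612
[ 0.494  -0.0241  0.038 ] rel [-2.5  0.8  9.8] yaw -0.0521 w 0.06131764456423175
[ 0.4937 -0.0249  0.0563] rel [-2.2 -0.  -8.5] yaw -0.05 w 0.058279323359425886
```

{"api": "apply_moves", "payload": {
  "moves": [
    [[-0.0004,0.0008,0.003],0],
    [[-0.0004,0.0008,0.006],0],
    [[-0.0004,0.0008,0.0085],0],
    [[-0.0004,0.0008,0.0093],0],
    [[-0.0004,0.0008,0.0093],0],
    [[-0.0004,0.0008,0.0093],0]
  ]
}}

```text
time_s: 28.38
tcp_pos: [0.4919, -0.0239, 0.0384]
ee_rot: [-0.081, -3.14, -0.0]
contact_force: [0.7, -0.8, -1.0]
opening: 0.0574
```

Run:
```python
from h import *
s,im=snap("w25");print(s["tcp_pos"],head()[1],s["opening"],s["contact_force"])
crop(im,210,150,430,420,2,"c25.png")
```

```text
[ 0.4919445  -0.02391482  0.03835082] 1.5190572689180277 0.057373542591425845 [ 0.67356552 -0.77203492 -0.96193882]
```

View pics/c25.png

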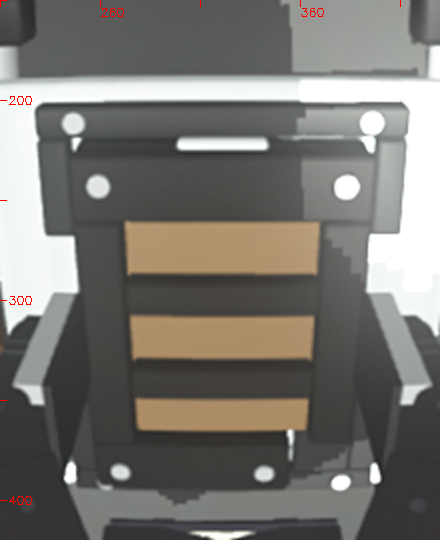

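Centred between the rims, with no contact force. I'll release, rise and check.

{"api": "apply_moves", "payload": {
  "moves": [
    [[0,0,0.0008],0],
    [[0,0,0.0008],0],
    [[0,0,0.0008],0],
    [[0,0,0.0008],0],
    [[0,0,0.0008],0],
    [[0,0,0.0008],0]
  ],
  "hand": 0
}}

```text
time_s: 28.93
tcp_pos: [0.4921, -0.024, 0.0377]
ee_rot: [0.081, 3.14, 0.0]
contact_force: [1.0, -0.5, 0.2]
opening: 0.0853
```

{"api": "apply_moves", "payload": {
  "moves": [
    [[0,0,-0.01],0],
    [[0,0,-0.03],0],
    [[0,0,-0.06],0],
    [[0,0,-0.09],0],
    [[0,0,-0.117],0],
    [[0,0,-0.117],0]
  ]
}}

```text
time_s: 29.43
tcp_pos: [0.4948, -0.0237, 0.159]
ee_rot: [0.082, 3.132, 0.001]
contact_force: [0.8, 0.7, 0.2]
opening: 0.0855
```

Run:
```python
from h import *
s,im=snap("w26");print(s["tcp_pos"],head()[1],s["opening"],s["contact_force"])
crop(im,220,100,420,310,3,"c26.png")
```

```text
[ 0.49476982 -0.02371818  0.15898899] 1.5183881589294461 0.08551991001036485 [0.81384274 0.69779327 0.22924544]
```

View pics/c26.png

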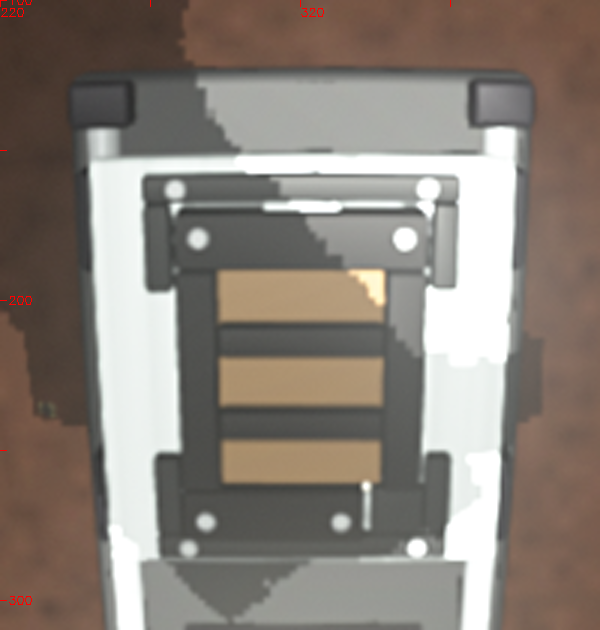

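{"api": "apply_moves", "payload": {
  "moves": [
    [[0,-0.035,0],0],
    [[0,-0.075,0],0],
    [[0,-0.115,0],0],
    [[0,-0.155,0],0],
    [[0,-0.195,0],0],
    [[0,-0.235,0],0],
    [[0,-0.255,0],0],
    [[0,-0.255,0],0]
  ],
  "hand": 1
}}

```text
time_s: 30.15
tcp_pos: [0.476, -0.2858, 0.1527]
ee_rot: [-0.097, -3.137, 0.005]
contact_force: [0.0, 0.2, 0.3]
opening: -0.0
```

{"api": "apply_moves", "payload": {
  "moves": [
    [[0,0,0],0],
    [[0,0,0],0],
    [[0,0,0.03],0],
    [[0,0,0.06],0],
    [[-0.015,0,0.071],0],
    [[-0.03,0,0.071],0],
    [[-0.04,0,0.071],0],
    [[-0.046,0,0.071],0]
  ]
}}

```text
time_s: 30.82
tcp_pos: [0.5267, -0.2779, 0.0832]
ee_rot: [0.075, 3.14, 0.003]
contact_force: [-0.4, 0.1, 0.3]
opening: -0.0004
```

{"api": "apply_moves", "payload": {
  "moves": [
    [[-0.002,0,0],0],
    [[-0.004,0,0],0],
    [[-0.006,0,0],0],
    [[-0.008,0,0],0],
    [[-0.01,0,0],0],
    [[-0.012,0,0],0],
    [[-0.014,0,0],0],
    [[-0.016,0,0],0]
  ]
}}

```text
time_s: 31.48
tcp_pos: [0.5395, -0.2821, 0.0836]
ee_rot: [-0.082, -3.138, 0.0]
contact_force: [-5.1, 0.1, 3.0]
opening: -0.0001
```

{"api": "apply_moves", "payload": {
  "moves": [
    [[-0.002,0,0],0],
    [[-0.004,0,0],0],
    [[-0.006,0,0],0],
    [[-0.008,0,0],0],
    [[-0.01,0,0],0],
    [[-0.012,0,0],0],
    [[-0.014,0,0],0],
    [[-0.015,0,0],0]
  ]
}}

```text
time_s: 32.15
tcp_pos: [0.5551, -0.2825, 0.0831]
ee_rot: [-0.081, -3.139, -0.001]
contact_force: [-4.0, 0.6, -1.8]
opening: 0.0002
```

{"api": "apply_moves", "payload": {
  "moves": [
    [[-0.001,0,0],0],
    [[-0.002,0,0],0],
    [[-0.003,0,0],0],
    [[-0.004,0,0],0],
    [[-0.005,0,0],0],
    [[-0.006,0,0],0],
    [[-0.006,0,0],0]
  ]
}}

```text
time_s: 32.73
tcp_pos: [0.5581, -0.2829, 0.0825]
ee_rot: [-0.082, -3.133, -0.001]
contact_force: [-9.8, 1.0, 1.7]
opening: 0.0001
```

Run:
```python
from h import *
t=cams.read_camera("top");crop(t,230,160,330,300,4,"t27.png")
t=cams.read_camera("side");crop(t,220,180,400,330,4,"s27.png")
s=monitor.read_state();print(s["tcp_pos"],s["contact_force"],s["time_s"])
```

```text
[ 0.55806792 -0.2829802   0.08254928] [-9.83652367  0.01632585  1.36229899] 32.8333
```

View pics/t27.png

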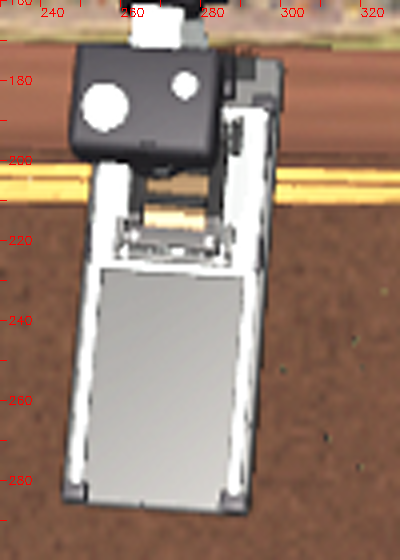

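View pics/s27.png

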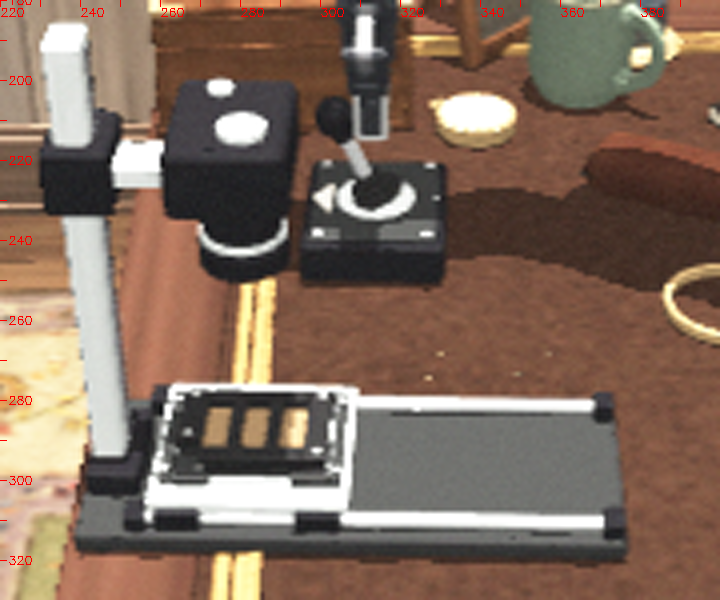

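It's at the stop again, same place as before. Holding, then retreating.

{"api": "apply_moves", "payload": {
  "moves": [
    [[0,0,0],0],
    [[0,0,0],0],
    [[0,0,0],0],
    [[0,0,0],0],
    [[0,0,0],0],
    [[0,0,0],0],
    [[0,0,0],0],
    [[0,0,0],0]
  ]
}}

```text
time_s: 33.5
tcp_pos: [0.558, -0.283, 0.0825]
ee_rot: [-0.082, -3.133, -0.001]
contact_force: [-9.2, -0.1, 2.4]
opening: 0.0
```

{"api": "apply_moves", "payload": {
  "moves": [
    [[0,0,0],0],
    [[0,0,0],0],
    [[0,0,0],0],
    [[0,0,0],0],
    [[0,0,0],0],
    [[0,0,0],0],
    [[0,0,0],0],
    [[0,0,0],0]
  ]
}}

```text
time_s: 34.17
tcp_pos: [0.5581, -0.2829, 0.0825]
ee_rot: [-0.082, -3.133, -0.001]
contact_force: [-10.0, 0.7, 1.2]
opening: -0.0001
```

{"api": "apply_moves", "payload": {
  "moves": [
    [[0,0,0],0],
    [[0,0,0],0],
    [[0,0,0],0],
    [[0,0,0],0],
    [[0,0,0],0],
    [[0,0,0],0],
    [[0,0,0],0],
    [[0,0,0],0]
  ]
}}

```text
time_s: 34.83
tcp_pos: [0.5581, -0.283, 0.0826]
ee_rot: [-0.082, -3.133, -0.0]
contact_force: [-10.0, 0.8, 1.7]
opening: -0.0002
```

{"api": "apply_moves", "payload": {
  "moves": [
    [[0,0,0],0],
    [[0,0,0],0],
    [[0,0,0],0],
    [[0,0,0],0],
    [[0,0,0],0],
    [[0,0,0],0],
    [[0,0,0],0],
    [[0,0,0],0]
  ]
}}

```text
time_s: 35.5
tcp_pos: [0.5581, -0.283, 0.0826]
ee_rot: [-0.082, -3.133, -0.001]
contact_force: [-9.2, 0.2, 0.4]
opening: -0.0001
```

{"api": "apply_moves", "payload": {
  "moves": [
    [[0,0,0],0],
    [[0,0,0],0],
    [[0,0,0],0],
    [[0,0,0],0],
    [[0,0,0],0],
    [[0,0,0],0],
    [[0,0,0],0],
    [[0,0,0],0]
  ]
}}

```text
time_s: 36.17
tcp_pos: [0.5581, -0.283, 0.0826]
ee_rot: [-0.082, -3.133, -0.0]
contact_force: [-9.5, 1.0, 1.3]
opening: -0.0004
```

{"api": "apply_moves", "payload": {
  "moves": [
    [[0.01,0,0],0],
    [[0.025,0,0],0],
    [[0.045,0,0],0],
    [[0.065,0,0],0],
    [[0.075,0,-0.02],0],
    [[0.08,0,-0.05],0],
    [[0.08,0,-0.075],0],
    [[0.08,0,-0.075],0]
  ],
  "hand": 0
}}

```text
time_s: 36.83
tcp_pos: [0.4875, -0.2797, 0.1639]
ee_rot: [0.081, 3.127, -0.005]
contact_force: [0.4, 0.5, -0.8]
opening: 0.0855
```

{"api": "apply_moves", "payload": {
  "moves": [
    [[0,0.035,0],0],
    [[0,0.075,0],0],
    [[0,0.115,0],0],
    [[0,0.155,0],0],
    [[0,0.195,0],0],
    [[0,0.235,0],0],
    [[0,0.257,0],0],
    [[0,0.257,0],0]
  ]
}}

```text
time_s: 37.5
tcp_pos: [0.4984, -0.0132, 0.1595]
ee_rot: [0.063, 3.134, 0.012]
contact_force: [0.2, 0.7, 0.9]
opening: 0.0856
```

{"api": "apply_moves", "payload": {
  "moves": [
    [[0,0,0],0],
    [[0,0,0],0],
    [[0,0,0],0],
    [[0,0,0],0],
    [[0,0,0],0],
    [[0,0,0],0],
    [[0,0,0],0],
    [[0,0,0],0]
  ]
}}

```text
time_s: 38.17
tcp_pos: [0.4951, -0.0223, 0.1587]
ee_rot: [0.082, 3.14, 0.0]
contact_force: [1.0, 0.3, -0.4]
opening: 0.0857
```

{"api": "apply_moves", "payload": {
  "moves": [
    [[0,0,0],0],
    [[0,0,0],0],
    [[0,0,0],0],
    [[0,0,0],0],
    [[0,0,0],0],
    [[0,0,0],0],
    [[0,0,0],0],
    [[0,0,0],0]
  ]
}}

```text
time_s: 38.83
tcp_pos: [0.4951, -0.0221, 0.1587]
ee_rot: [0.081, 3.14, 0.0]
contact_force: [-0.6, -0.3, -0.1]
opening: 0.0851
```

{"api": "apply_moves", "payload": {
  "moves": [
    [[0,0,0],0],
    [[0,0,0],0],
    [[0,0,0],0],
    [[0,0,0],0],
    [[0,0,0],0],
    [[0,0,0],0],
    [[0,0,0],0],
    [[0,0,0],0]
  ]
}}

```text
time_s: 39.5
tcp_pos: [0.4951, -0.0221, 0.1587]
ee_rot: [-0.081, -3.141, -0.0]
contact_force: [-0.6, 0.1, 0.4]
opening: 0.0857
```

Run:
```python
from h import *
s,im=snap("w28");print(s["tcp_pos"],head()[1],s["opening"],s["time_s"])
crop(im,220,80,450,300,3,"c28.png")
```

```text
[ 0.49509852 -0.02211372  0.15867379] 1.518975359567559 0.08569697113390783 39.5
```

View pics/c28.png

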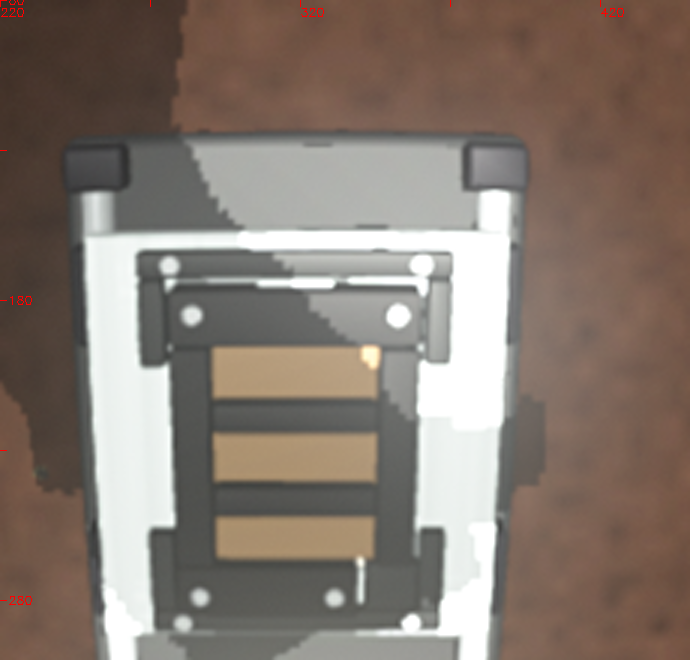

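{"api": "apply_moves", "payload": {
  "moves": [
    [[0.001,-0.0023,0.03],0],
    [[0.001,-0.0023,0.065],0],
    [[0.001,-0.0023,0.095],0],
    [[0.001,-0.0023,0.112],0],
    [[0.001,-0.0023,0.12],0],
    [[0.001,-0.0023,0.1225],0],
    [[0.001,-0.0023,0.1225],0],
    [[0.001,-0.0023,0.1225],0]
  ]
}}

```text
time_s: 40.22
tcp_pos: [0.4947, -0.0243, 0.0371]
ee_rot: [0.082, 3.139, 0.0]
contact_force: [-0.0, 0.4, -0.3]
opening: 0.0853
```

{"api": "apply_moves", "payload": {
  "moves": [
    [[0,0,0],0],
    [[0,0,0],0],
    [[0,0,0],0],
    [[0,0,0],0],
    [[0,0,0],0],
    [[0,0,0],0],
    [[0,0,0],0],
    [[0,0,0],0]
  ],
  "hand": 1
}}

```text
time_s: 40.88
tcp_pos: [0.4955, -0.0245, 0.0378]
ee_rot: [0.082, 3.137, 0.0]
contact_force: [0.3, -0.0, 10.2]
opening: 0.0573
```

{"api": "apply_moves", "payload": {
  "moves": [
    [[0,0,-0.005],0],
    [[0,0,-0.01],0],
    [[0,0,-0.02],0],
    [[0,0,-0.04],0],
    [[0,0,-0.07],0],
    [[0,0,-0.08],0],
    [[0,0,-0.08],0],
    [[0,0,-0.08],0]
  ]
}}

```text
time_s: 41.55
tcp_pos: [0.4941, -0.0246, 0.1167]
ee_rot: [0.082, 3.139, 0.0]
contact_force: [-0.7, 0.4, -1.2]
opening: 0.0571
```

Run:
```python
from h import *
s,im=snap("w29");print(s["tcp_pos"],head()[1],s["opening"],s["time_s"])
```

```text
[ 0.49414219 -0.02464033  0.11670031] 1.518716647893974 0.057057332777652965 41.55
```

View pics/w29.png

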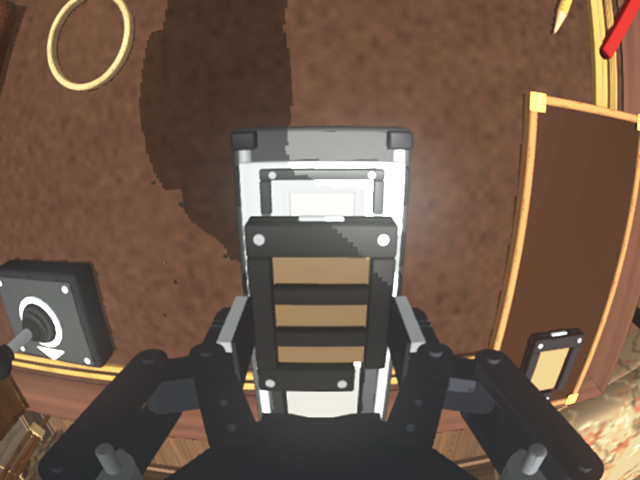

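{"api": "apply_moves", "payload": {
  "moves": [
    [[0.005,0.035,0],0],
    [[0.01,0.07,0],0],
    [[0.02,0.11,0],0],
    [[0.03,0.15,0],0],
    [[0.04,0.19,0],0],
    [[0.04,0.215,0],0],
    [[0.04,0.22,0],0],
    [[0.04,0.22,0],0]
  ]
}}

```text
time_s: 42.27
tcp_pos: [0.4645, 0.2, 0.1152]
ee_rot: [-0.074, -3.139, -0.001]
contact_force: [0.2, -0.8, -0.3]
opening: 0.0572
```

{"api": "apply_moves", "payload": {
  "moves": [
    [[0,0,0.02],0],
    [[0,0,0.05],0],
    [[0,0,0.07],0],
    [[0,0,0.08],0],
    [[0,0,0.08],0],
    [[0,0,0.08],0]
  ]
}}

```text
time_s: 42.77
tcp_pos: [0.4653, 0.196, 0.0359]
ee_rot: [-0.083, -3.139, 0.003]
contact_force: [0.3, -0.6, -0.9]
opening: 0.0571
```

Run:
```python
from h import *
s,im=snap("w30");print(s["tcp_pos"],head()[1],s["opening"],s["time_s"])
t=cams.read_camera("side");crop(t,200,300,420,420,3,"s30.png")
```

```text
[0.46526136 0.19600718 0.03589118] 1.517847334400525 0.05714989924581612 42.7667
```

View pics/w30.png

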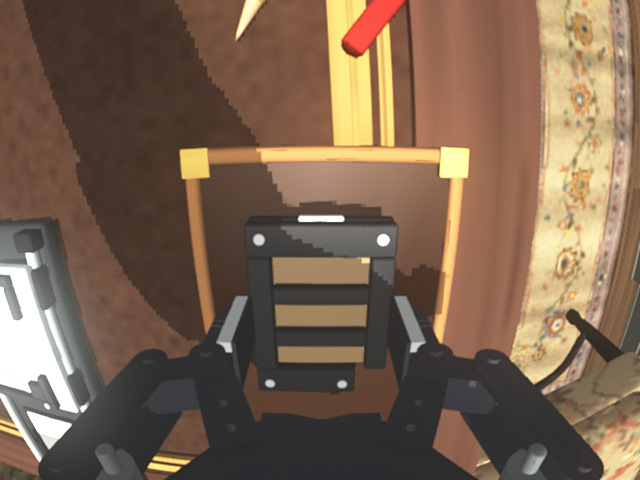

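View pics/s30.png

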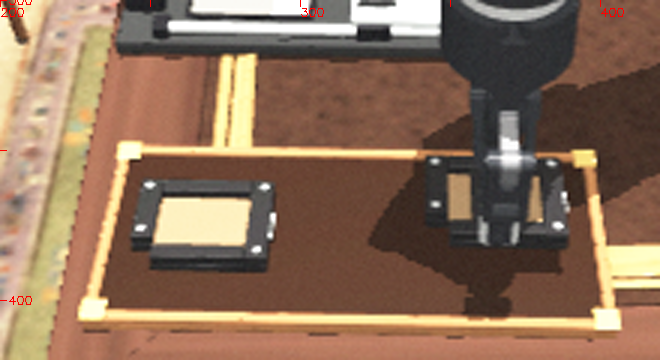

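{"api": "apply_moves", "payload": {
  "moves": [
    [[0,0,0.01],0],
    [[0,0,0.018],0],
    [[0,0,0.0215],0],
    [[0,0,0.0225],0],
    [[0,0,0.0225],0],
    [[0,0,0.0225],0]
  ]
}}

```text
time_s: 43.37
tcp_pos: [0.4654, 0.1975, 0.0137]
ee_rot: [-0.081, -3.14, 0.0]
contact_force: [0.2, -0.3, -0.8]
opening: 0.0576
```

{"api": "apply_moves", "payload": {
  "moves": [
    [[0,0,0],0],
    [[0,0,0],0],
    [[0,0,0],0],
    [[0,0,0],0],
    [[0,0,0],0],
    [[0,0,0],0]
  ],
  "hand": 0
}}

```text
time_s: 43.87
tcp_pos: [0.4655, 0.1975, 0.0138]
ee_rot: [0.081, 3.14, 0.0]
contact_force: [-0.0, -0.1, 0.4]
opening: 0.0853
```

{"api": "apply_moves", "payload": {
  "moves": [
    [[0,0,-0.01],0],
    [[0,0,-0.03],0],
    [[0,0,-0.06],0],
    [[0,0,-0.1],0],
    [[0,0,-0.14],0],
    [[0,0,-0.18],0],
    [[0,0,-0.2],0],
    [[0,0,-0.2],0]
  ]
}}

```text
time_s: 44.53
tcp_pos: [0.4678, 0.1988, 0.219]
ee_rot: [0.082, 3.132, 0.007]
contact_force: [-0.8, 0.1, -0.1]
opening: 0.0859
```

{"api": "apply_moves", "payload": {
  "moves": [
    [[-0.01,0.03,0],0],
    [[-0.02,0.06,0],0],
    [[-0.02,0.09,0],0],
    [[-0.02,0.12,0],0],
    [[-0.02,0.15,0],0],
    [[-0.02,0.17,0],0],
    [[-0.02,0.17,0],0],
    [[-0.02,0.17,0],0]
  ]
}}

```text
time_s: 45.2
tcp_pos: [0.4931, 0.3669, 0.2131]
ee_rot: [-0.077, -3.139, 0.001]
contact_force: [-0.4, 0.1, -0.6]
opening: 0.0855
```

Run:
```python
from h import *
s,im=snap("w31");print(s["tcp_pos"],s["qvel"].round(3),s["time_s"],s["contact_force"])
t=cams.read_camera("side");cv2.imwrite("pics/s31.png",t);crop(t,200,300,420,420,3,"s31c.png")
t=cams.read_camera("top");crop(t,150,165,310,300,5,"t31.png");crop(t,330,190,510,330,4,"t31b.png")
```

```text
[0.49306432 0.36693903 0.2130596 ] [ 0.037 -0.016  0.036  0.032  0.007  0.007  0.002] 45.2 [-0.40995237  0.07921349 -0.59343339]
```

View pics/s31.png

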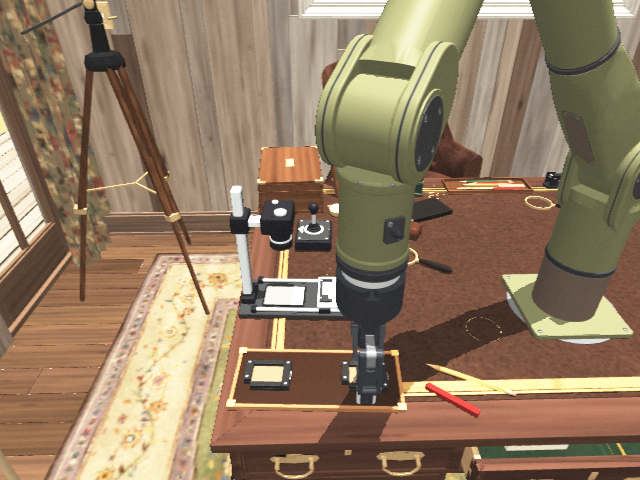

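View pics/s31c.png

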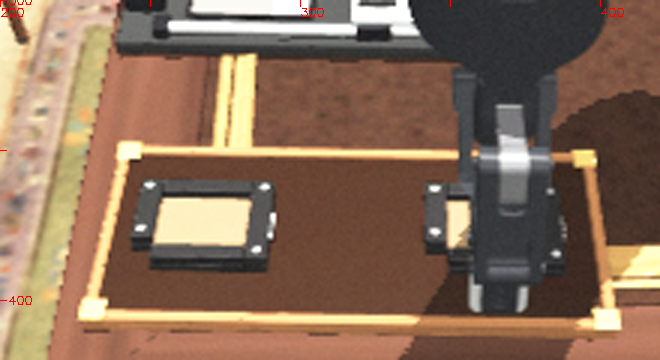

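View pics/t31.png

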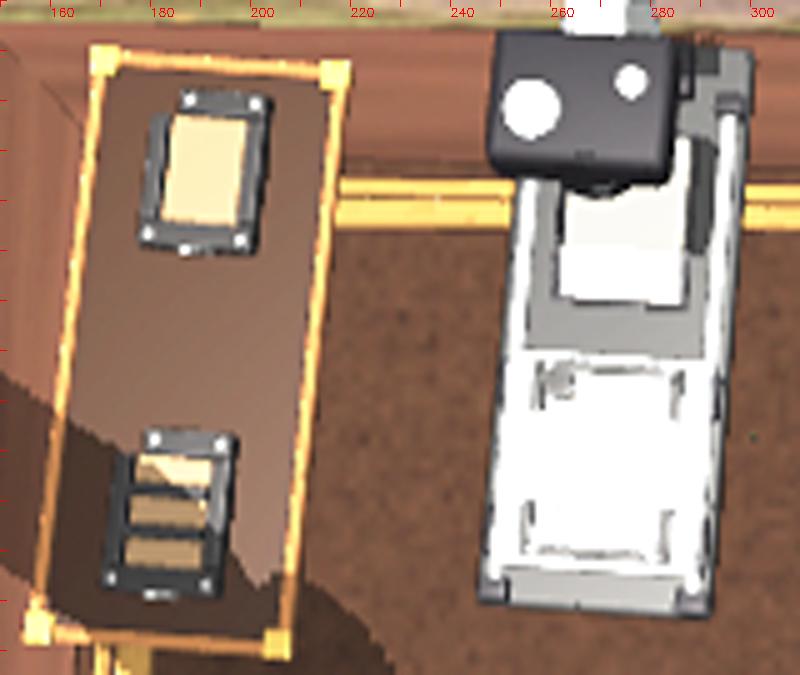

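View pics/t31b.png

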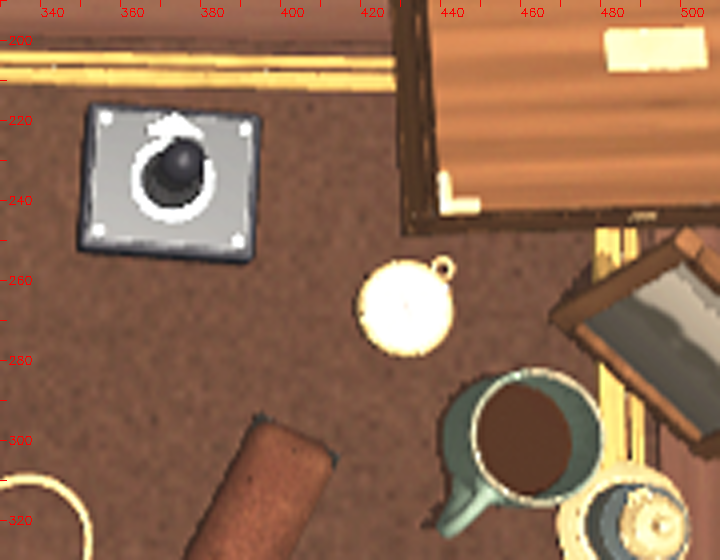

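View pics/w31.png

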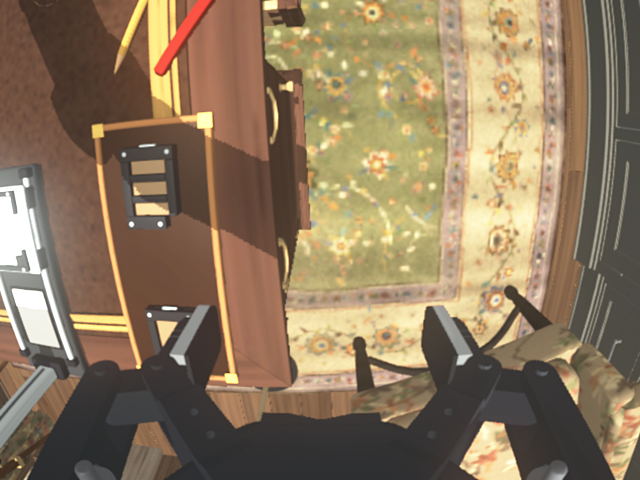

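Run:
```python
from h import *
def P(px,py,z,f=5,x0=150,y0=165): return at("top",((px+.5)/f-.5+x0,(py+.5)/f-.5+y0),z)
T=[P(*p,.011) for p in [(103,57),(337,73),(277,645),(37,627)]];c=np.mean(T,0);e=np.array([np.cos(-.048),np.sin(-.048),0]);n=np.array([-e[1],e[0],0])
for q in [[(272,95),(140,246)],[(238,433),(103,592)]]:
    m=np.mean([P(*p,.021) for p in q],0)-c;print(m@e,m@n)
job.sign_off()
```

```text
0.09081751042727168 -0.0017789296398236904
-0.08741161725260026 -0.0027897727276496795
the job is handed in; nothing more can be done
```

I photographed the one-window holder, then the three-window holder, put both back in the tray and handed the job in after about 45 s. There was no two-window holder in this run. The sign-off gives no verdict, so the checks below are my own.

- **Photographs:** each holder sat inside the pocket rims the right way round. I pushed the stick to its stop, where the force rose to about 10 N and the carriage went no further. I held it there about 3.4 s each time, and the carriage stopped at the same place both times.
- **Holders in the tray:** in the last top view, both lie inside the rim. They are about +91 mm and -87 mm along the tray and within 3 mm of its middle across. They look flat there and in the side view; I did not measure their tilt.
- **Carriage and stick:** in the last pictures the carriage was back at its rest place and the stick stood centred.
- **Rest of the desk:** the mug, compass and spectacle case looked unmoved, and the gripper was clear of everything.
- **Measurements that disagreed:** object widths measured in the wrist camera came out about 2–3% small, and its positions differed from the top camera's by 2–4 mm. I therefore placed each holder by comparing it with the pocket in the same picture.
- **Disturbances:** I noticed no slackened grip and no knocked holder.

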